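# Reset the dressing shaker after it threw its bottles

## Robot

A 6-joint arm with a two-finger parallel gripper is mounted at the origin on the work surface. World frame = base frame: x ahead of the robot, y to its left, z up, the work surface at z = 0. Lengths are in mm, angles in rad, forces in N, time in s.
With the tool pointing down it reaches from about 325 to 850 mm from the base axis. Payload 15.5 kg.
Tool frame: the origin (TCP) lies on the mounting face of the last link; the fingertips stand 191 mm ahead of it and the grasp point (between the pads) lies r.grip_point_offset ahead of it (r.grip_point_offset is the distance from the TCP to the grasp point, in mm); z points along the fingers, y is the direction in which the jaws open and shut (so a half turn about z gives the same grasp; the last joint's range is limited). The gripper opens to 91 mm and grips with 3 to 60 N. Pads are 32 mm wide; open, the fingers measure 118 mm over their backs; the gripper's body (76 mm by 178 mm) begins 60 mm behind the grasp point.
Start: joints at [-1.357, 0.494, 1.345, -0, 1.302, -0.096], TCP at [190.544, -595.249, 404.715] pointing down, gripper open.
Joint ranges: [-2.91, 2.91], [-0.82, 2.16], [0.22, 2.67], [-1.22, 4.37], [0.12, 2.79], [-3.08, 3.08]. Speed limits (rad/s): [1.89, 1.89, 2.57, 3.01, 3.01, 3.01].

## Interface

Orientations are given as a unit quaternion [w, x, y, z].
In Python, from bench import r gives the robot as it stands.
- The arm moves only by the shell command python3 -m pendant 'ROWS' [FORCE]. ROWS is JSON, a list of rows, each a list of 3 entries, a list of its own where there are three numbers: the shift along the tool's x, y, z scaled (see below), then the turn about the tool's z scaled (see below), then the gripper command: -1 is shut, 1 is fully open, values between are in proportion. A call has 1 to 20 rows; each row is the pose to reach, as a shift and turn from the pose measured when the call began, along the tool's axes at that moment, turning the shorter way round; what a row does not reach only later rows make up. The controller multiplies each number of a shift by 0.25 m and each number of a turn by pi rad. A row lasts 1/10 s, in which the tool goes at most 50 mm and 8.59 degrees, less where a joint would pass 70% of its speed; a pose out of reach is approached as far as the arm can. A call with a number of a shift or a turn outside -1 to 1 is refused whole. A call with a gripper value outside its range is refused whole. The fingers move at their own pace and stop on an object; FORCE is the grip in N (left out, the last holds). Time passes only in rows, so rows that repeat a pose let the fingers close. It gives the time, the measured TCP pose, the force and the opening at its end, in the units of the state.
- r.sense(): the state, without advancing time (a new reading comes with each control period).
- r.grab_frame(name): name is "side" or "top" or "wrist"; returns the picture (400x640x3 uint8, red, green, blue); there is no depth.
- r.calibration(name): a dict with "fx", "fy", "cx", "cy" (pixels), "k1" (the pictures are not rectified: a ray, as slopes to the right and down, at radius r is drawn at 1 + k1 r^2 times it, then the intrinsics apply), "R" (3x3) and "t" (3): a world point X has camera coordinates R X + t. Camera axes: x right, y down, z forward; pixel columns grow to the right and rows downward; lengths in mm; the calibration is good to about 2 mm. A picture is of the moment at which its call begins: read the wrist's pose just before it. calibration takes no time and is no camera call; for the wrist camera it gives the pose at the moment of the call.
- r.hand_in(): hands the job in, once; it reports no verdict.
The state is a dict: "t": time; "joint_positions": joint angles; "joint_vel": joint speeds; "joint_torque": joint torques, N m; "tool_pos": TCP position; "tool_rot": TCP orientation; "wrist_force": force on the tool from outside, world axes, zero at the start; "torque": the same for the moment, N m; "width": finger opening in mm.
Only numpy, scipy, OpenCV 4.12 (cv2) and the standard library are available. Lean on these libraries where they do the work, as an engineer would, in place of code of your own. Each camera call takes 0.05 s, during which the arm holds its last target. There are 200 camera calls.

## Task

The unplugged shaker threw its dressing bottles onto the counter while in top gear (red). First bring its gear lever back through the zigzag gate to neutral (white); with the lever in neutral, stand every fallen bottle upright on the deck, each with its whole base on it, and let go. Then engage low gear (green), leave the lever there for two full seconds so the gears mesh, go on to middle gear (yellow) and leave it in that slot with all bottles still standing; do not knock over the bowl, mug or jar.

Things in the scene. Friction and masses are not known exactly. Their poses are not given: they have to be found in the camera images.
- deck (a point): centre of the top surface of the shaker's deck: a flat black rubber platform 240 x 240 mm (its x and y), 75 mm above the counter; z up. The shaker is a low white fixed machine, 260 (x) by 375 (y) by 62 mm high: deck at its right end (-y), aluminium gear gate, 78 mm high, at its left end (+y). Its x axis points away from the robot, give or take its yaw.
- knob (a point): centre of the black knob on the gear lever: an upright cylinder 28 mm across, 40 mm tall, its centre 118 mm above the counter and 40 mm above the gate's top. It stands on a 10 mm steel stem that runs in a zigzag slot 16 mm wide (3 mm free either side); the lever slides level only, never up or over the walls.
- gear_u (a joint): lever's slide along the machine's +x (away from the robot), in m: white slot 0, green 0.030, yellow 0.060, red 0.090. About 2 N; stays where it is left.
- gear_v (a joint): lever's slide along the machine's +y, in m: 0 in the right-hand column (white, yellow), 0.032 in the left-hand one (green, red). About 2 N; stays where it is left. The gate has four crossways rows, at gear_u 0, 0.030, 0.060, 0.090, each open over gear_v 0 to 0.032 and parted by tongues. At the start the lever stands anywhere along the red row.
- slot0 (a point): where the knob's centre stands in the neutral slot, marked by a white chip on the gate's rim beside it
- slot1 (a point): the same for low gear, green chip. White to green: across the row to gear_v 0.032, then ahead to gear_u 0.030; back the same way.
- slot2 (a point): the same for middle gear, yellow chip. Green to yellow: across to gear_v 0, then ahead to gear_u 0.060; back the same way.
- slot3 (a point): the same for top gear, red chip. Yellow to red: across to gear_v 0.032, then ahead to gear_u 0.090; back the same way.
- b1 (a point): dressing bottle 1 (amber body, white cap): square body 50 x 50 mm and 84 mm tall with a 28 mm round cap, 112 mm tall overall, about 0.25 kg, heaviest at the base. The point is the centre of the square body, 42 mm above its underside; z runs from base to cap. Starts lying flat on one side on the counter, its centre 25 mm up, cap roughly to the left (+y, within 0.6 rad). May be absent.
- bottle1: the same bottle 1, with its origin at the centre of its underside (same axes)
- b2 (a point): dressing bottle 2 (brick-red body, red cap): square body 50 x 50 mm and 84 mm tall with a 28 mm round cap, 112 mm tall overall, about 0.25 kg, heaviest at the base. The point is the centre of the square body, 42 mm above its underside; z runs from base to cap. Starts lying flat on one side on the counter, its centre 25 mm up, cap roughly to the left (+y, within 0.6 rad). May be absent.
- bottle2: the same bottle 2, with its origin at the centre of its underside (same axes)
- b3 (a point): dressing bottle 3 (olive-green body, green cap): square body 50 x 50 mm and 84 mm tall with a 28 mm round cap, 112 mm tall overall, about 0.25 kg, heaviest at the base. The point is the centre of the square body, 42 mm above its underside; z runs from base to cap. Starts lying flat on one side on the counter, its centre 25 mm up, cap roughly to the left (+y, within 0.6 rad). May be absent.
- bottle3: the same bottle 3, with its origin at the centre of its underside (same axes)
- b4 (a point): dressing bottle 4 (cream body, blue cap): square body 50 x 50 mm and 84 mm tall with a 28 mm round cap, 112 mm tall overall, about 0.25 kg, heaviest at the base. The point is the centre of the square body, 42 mm above its underside; z runs from base to cap. Starts lying flat on one side on the counter, its centre 25 mm up, cap roughly to the left (+y, within 0.6 rad). May be absent.
- bottle4: the same bottle 4, with its origin at the centre of its underside (same axes)
- bowl: steel bowl, 120 mm wide, 55 mm high, standing on the counter, not part of the job; origin at the centre of its underside
- mug: white mug, 76 mm wide, 85 mm high, standing on the counter, not part of the job; origin at the centre of its underside
- jar: amber glass jar with red lid, 70 mm wide, 100 mm high, standing on the counter, not part of the job; origin at the centre of its underside
Mind the look-alikes: they are no part of the job. Of the things like the bottle4, leave any that is black; of the rest the larger one is meant.

How it is judged (in metres and radians):
On the way, in this order (a step that is already met when the one before it is completed fails the run):
1. the lever is in the neutral (white) slot (horizontal distance between knob and slot0 below 0.01 m), for 0.3 s.
2. every bottle stands upright on the deck, untouched, while the lever is in neutral (x of b1 in the frame of deck between -0.105 and 0.105 m and y of b1 in the frame of deck between -0.105 and 0.105 m and z of b1 in the frame of deck between 0.032 and 0.052 m and angle between each of b1, b2, b3, b4's own z axis and vertical below 0.12 rad and linear speed of each of bottle1, bottle2, bottle3, bottle4 below 0.05 m/s and x of b2 in the frame of deck between -0.105 and 0.105 m and y of b2 in the frame of deck between -0.105 and 0.105 m and z of b2 in the frame of deck between 0.032 and 0.052 m and x of b3 in the frame of deck between -0.105 and 0.105 m and y of b3 in the frame of deck between -0.105 and 0.105 m and z of b3 in the frame of deck between 0.032 and 0.052 m and x of b4 in the frame of deck between -0.105 and 0.105 m and y of b4 in the frame of deck between -0.105 and 0.105 m and z of b4 in the frame of deck between 0.032 and 0.052 m and horizontal distance between knob and slot0 below 0.01 m and contact force between the fingers and bottle1 below 0.1 N and contact force between the fingers and bottle2 below 0.1 N and contact force between the fingers and bottle3 below 0.1 N and contact force between the fingers and bottle4 below 0.1 N), for 0.3 s.
3. the lever rests in the low-gear (green) slot for 1.8 s (horizontal distance between knob and slot1 below 0.01 m), for 1.8 s.
4. the lever is in the middle-gear (yellow) slot (horizontal distance between knob and slot2 below 0.01 m), for 0.3 s.
At the end, for the whole second after the job is handed in: the knob is within 10 mm of its place in the yellow slot; every bottle present stands upright (within 0.12 rad) and at rest on the deck, its centre within 105 mm in x and in y of the deck's centre (x of b1 in the frame of deck between -0.105 and 0.105 m and y of b1 in the frame of deck between -0.105 and 0.105 m and z of b1 in the frame of deck between 0.032 and 0.052 m and angle between each of b1, b2, b3, b4's own z axis and vertical below 0.12 rad and linear speed of each of bottle1, bottle2, bottle3, bottle4 below 0.05 m/s and x of b2 in the frame of deck between -0.105 and 0.105 m and y of b2 in the frame of deck between -0.105 and 0.105 m and z of b2 in the frame of deck between 0.032 and 0.052 m and x of b3 in the frame of deck between -0.105 and 0.105 m and y of b3 in the frame of deck between -0.105 and 0.105 m and z of b3 in the frame of deck between 0.032 and 0.052 m and x of b4 in the frame of deck between -0.105 and 0.105 m and y of b4 in the frame of deck between -0.105 and 0.105 m and z of b4 in the frame of deck between 0.032 and 0.052 m and horizontal distance between knob and slot2 below 0.01 m); the robot touches nothing.
It fails at once if the bowl is knocked over (angle between bowl's own z axis and vertical above 0.6 rad).
It fails at once if the mug is knocked over (angle between mug's own z axis and vertical above 0.6 rad).
It fails at once if the jar is knocked over (angle between jar's own z axis and vertical above 0.6 rad).
Of bottle1, bottle2, bottle3, bottle4 only 3 to 4 are there at a start; the rules pass over those that are not, and their reading is None.
At some moment in a run one of bottle1, bottle2, bottle3, bottle4 may be knocked a few centimetres aside while the robot is not near it.
Once in a run the grip may slacken for a moment while it holds something.
It also fails if it takes over 210 s, if anything falls off the work surface, if the arm or the gripper's body presses on something with over 40 N, if the wrist force passes 120 N, or if a joint passes its speed limit or range.

## Working session

There is one attempt and no reset: what is moved stays moved. The work goes in short steps, Python scripts to look and compute and a shell command to move; the robot and the scene stay as the last step left them, time stands still between calls to the robot, and variables do not carry over. Pictures are saved under pics/ and viewed, about 12 in all and at most 16, crops included, and the job is handed in when it is done.

```bash
ls; mkdir -p pics; python3 - <<'E'
from bench import r
import cv2,numpy as np
s=r.sense();print({k:np.round(v,3) for k,v in s.items()}, r.grip_point_offset)
a=[]
for n in("top","side"):
    f=r.grab_frame(n);cv2.imwrite(f"pics/{n}0.png",f[:,:,::-1]);c=r.calibration(n);print(n,c)
E
```

```text
pics
{'t': np.float64(0.0), 'joint_positions': array([-1.357,  0.494,  1.346, -0.   ,  1.302, -0.096]), 'joint_vel': array([ 0.001,  0.001, -0.001,  0.001,  0.001, -0.001]), 'joint_torque': array([-1.0000e-03, -8.7882e+01, -3.8186e+01,  7.1000e-02,  5.3000e-02,
       -0.0000e+00]), 'tool_pos': array([ 190.507, -595.102,  404.143]), 'tool_rot': array([-0.001,  0.988,  0.154, -0.   ]), 'wrist_force': array([ 0.258, -0.126, -0.217]), 'torque': array([-0.013, -0.009, -0.001]), 'width': np.float64(91.044)} 172.0
top {'fx': 422.62929168973204, 'fy': 422.62929168973204, 'cx': 325.1425765436362, 'cy': 197.11242378493492, 'k1': -0.0080711447903358, 'R': array([[ 1.85574932e-02, -9.99827391e-01,  8.98631996e-04],
       [-9.96224310e-01, -1.85668418e-02, -8.48079968e-02],
       [ 8.48100429e-02,  6.78584782e-04, -9.96396907e-01]]), 't': array([  21.51575681,  470.97857597, 1400.70660603])}
side {'fx': 518.9750437685994, 'fy': 518.9750437685994, 'cx': 317.82836039245535, 'cy': 202.93886861748157, 'k1': -0.14167133677886146, 'R': array([[ 0.99020583, -0.13957197, -0.00347647],
       [-0.10609248, -0.73602943, -0.66858437],
       [ 0.09075686,  0.66240496, -0.74362817]]), 't': array([-437.75886764,  134.85526899, 1679.70265713])}
```

View pics/top0.png

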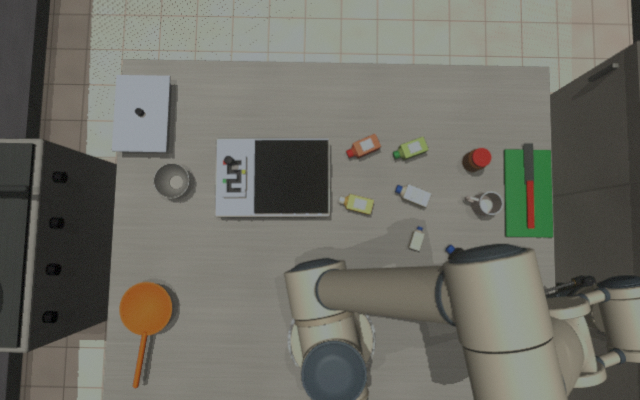

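View pics/side0.png

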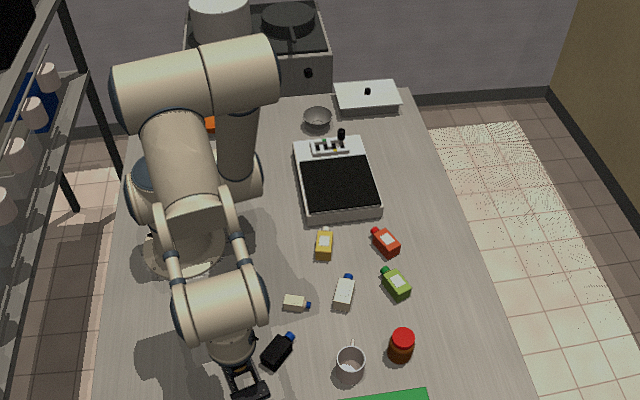

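```bash
cat > h.py <<'E'
from bench import r
import cv2,numpy as np
from scipy.spatial.transform import Rotation as Ro
def rays(c,px):
    px=np.asarray(px,float).reshape(-1,2); d=(px-[c["cx"],c["cy"]])/[c["fx"],c["fy"]]; u=d.copy()
    for _ in range(20): u=d/(1+c["k1"]*(u**2).sum(1,keepdims=True))
    R=np.array(c["R"]); t=np.array(c["t"]); return -R.T@t, np.c_[u,np.ones(len(u))]@R
def onz(c,px,z):
    o,d=rays(c,px); return o+d*((z-o[2])/d[:,2])[:,None]
def proj(c,X):
    X=np.asarray(X,float).reshape(-1,3)@np.array(c["R"]).T+c["t"]; u=X[:,:2]/X[:,2:]
    return u*(1+c["k1"]*(u**2).sum(1,keepdims=True))*[c["fx"],c["fy"]]+[c["cx"],c["cy"]]
def pose():
    s=r.sense(); q=s["tool_rot"]; R=Ro.from_quat([q[1],q[2],q[3],q[0]]).as_matrix(); p=np.array(s["tool_pos"])
    return s,p,R,p+R[:,2]*r.grip_point_offset
def go(G,jaw=None,lab=""):
    "print units from now: grasp point to G (world mm), jaw axis to world yaw 'jaw'"
    s,p,R,g=pose(); d=R.T@(np.array(G,float)-g)
    a=0
    if jaw is not None:
        cur=np.arctan2(R[1,1],R[0,1]); a=(jaw-cur+np.pi/2)%np.pi-np.pi/2
    # world +yaw is -turn about downward tool z
    print(lab,"shift",np.round(d/250,3),"turn",round(-a/np.pi,3),"rows>=",int(max(np.ceil(np.linalg.norm(d)/50),np.ceil(abs(np.degrees(a))/8.59))))
def stat():
    s,p,R,g=pose(); print("t",round(s["t"],2),"grasp",g.round(1),"jaw",round(np.arctan2(R[1,1],R[0,1]),3),"w",round(s["width"],1),"F",np.round(s["wrist_force"],1),"q6",round(s["joint_positions"][5],2))
def big(m,n=1):
    cs=sorted(cv2.findContours(m.astype(np.uint8)*255,0,2)[0],key=cv2.contourArea)[::-1]; return cs[:n]
def rect(c,cnt,z):
    P=onz(c,cnt.reshape(-1,2),z)[:,:2].astype(np.float32); return cv2.minAreaRect(P)
E
python3 - <<'E'
from h import *
f=cv2.imread("pics/top0.png");c=r.calibration("top");hsv=cv2.cvtColor(f,cv2.COLOR_BGR2HSV)
H,S,V=cv2.split(hsv)
roi=np.zeros_like(H,bool);roi[130:225,205:335]=1
k=big((V<60)&roi)[0];print("deck",rect(c,k,75))
ro2=np.zeros_like(H,bool);ro2[120:260,335:450]=1
for n,m in dict(red=((H<10)|(H>172))&(S>120),green=(H>32)&(H<75)&(S>110),yel=(H>22)&(H<32)&(S>110),blue=(H>100)&(H<130)&(S>120)).items():
    for k in big(m&ro2,2):
        x=rect(c,k,40);print(n,cv2.contourArea(k),np.round(x[0]),np.round(x[1]),x[2])
for n,q in dict(cream=(413,194),yellow=(357,204),red=(364,147),green=(411,149),knob=(229,161)).items(): print(n,onz(c,q,25 if n!="knob" else 138).round())
stat()
cv2.imwrite("pics/crop.png",cv2.resize(f[120:265,205:505],None,fx=2.6,fy=2.6,interpolation=cv2.INTER_CUBIC))
E
```

```text
deck ((531.6923217773438, 142.7641143798828), (232.2070770263672, 234.7176055908203), 1.064591884613037)
red 63.5 [617. -68.] [59. 41.] 59.01306915283203
red 2.0 [ 630. -125.] [ 4. 18.] 19.684377670288086
green 15.0 [ 616. -207.] [17. 20.] 1.090079426765442
green 0.0 [ 635. -221.] [0. 0.] 0.0
yel 0.0 [472. -45.] [3. 0.] -179.19952392578125
yel 0.0 [459. -42.] [3. 0.] -179.18763732910156
blue 19.0 [ 501. -212.] [13. 21.] 63.91209411621094
blue 8.0 [ 305. -376.] [ 7. 20.] 89.67167663574219
cream [[ 486. -264.   25.]]
yellow [[449. -77.  25.]]
red [[643. -98.  25.]]
green [[ 639. -257.   25.]]
knob [[567. 331. 138.]]
t 0.1 grasp [ 190.5 -594.9  232.2] jaw -1.261 w 90.8 F [-0.1 -0.6  0.4] q6 -0.1
```

View pics/crop.png

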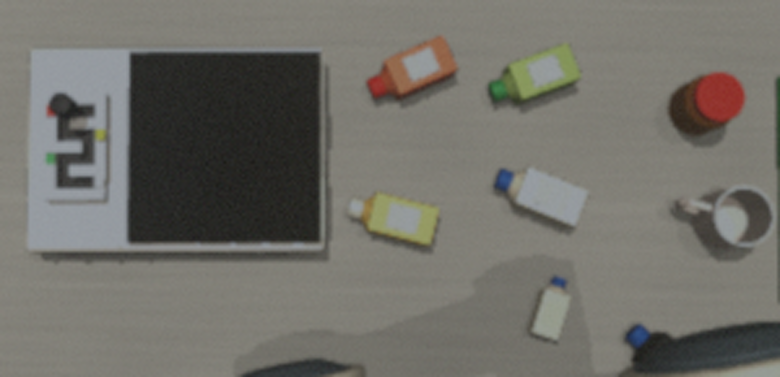

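```bash
python3 -c "
from h import *
go([345,-390,330],0.02)"
```

```text
shift [ 0.839 -0.593 -0.39 ] turn -0.408 rows>= 9
```

```bash
python3 -m pendant '[[[0.2,-0.15,-0.2],-0.1,1],[[0.4,-0.3,-0.39],-0.2,1],[[0.6,-0.45,-0.39],-0.3,1],[[0.839,-0.593,-0.39],-0.408,1],[[0.839,-0.593,-0.39],-0.408,1],[[0.839,-0.593,-0.39],-0.408,1],[[0.839,-0.593,-0.39],-0.408,1],[[0.839,-0.593,-0.39],-0.408,1],[[0.839,-0.593,-0.39],-0.408,1],[[0.839,-0.593,-0.39],-0.408,1]]'; python3 -c "
from h import *
stat();go([530,-170,350],0.02)"
```

```text
t: 1.1
tool_pos: [345.1, -389.9, 501.7]
tool_rot: [-0.001, 0.699, 0.715, 0.0]
wrist_force: [-0.3, -0.6, 0.2]
width: 91.2
t 1.1 grasp [ 345.  -389.7  329.7] jaw 0.023 w 91.2 F [-0.3 -0.6  0.2] q6 -0.98
 shift [ 0.862  0.759 -0.08 ] turn 0.001 rows>= 6
```

```bash
python3 -m pendant '[[[0.14,0.13,-0.01],0,1],[[0.3,0.26,-0.03],0,1],[[0.44,0.39,-0.04],0,1],[[0.58,0.52,-0.06],0,1],[[0.72,0.64,-0.07],0,1],[[0.862,0.759,-0.08],0,1],[[0.862,0.759,-0.08],0,1],[[0.862,0.759,-0.08],0,1]]'; python3 -c "
from h import *
stat();f=r.grab_frame('wrist');c=r.calibration('wrist');print(c);cv2.imwrite('pics/w1.png',f[:,:,::-1]);np.save('w1c.npy',c,allow_pickle=True)
go([567,80,320],0.02)"
```

```text
t: 1.9
tool_pos: [530.4, -169.5, 521.5]
tool_rot: [-0.001, 0.699, 0.715, 0.0]
wrist_force: [0.4, -1.0, 0.8]
width: 91.4
t 1.9 grasp [ 530.2 -169.2  349.5] jaw 0.022 w 91.4 F [ 0.4 -1.   0.8] q6 -0.44
{'fx': 335.69007556879325, 'fy': 335.69007556879325, 'cx': 311.98389763376036, 'cy': 202.29620491625215, 'k1': -0.02309415009129383, 'R': array([[ 0.99978665,  0.02059515, -0.0015776 ],
       [ 0.02038646, -0.97159636,  0.23576449],
       [ 0.00332282, -0.23574636, -0.97180894]]), 't': array([-524.5664906 , -229.10186198,  460.40074849])}
 shift [0.997 0.171 0.12 ] turn 0.0 rows>= 6
```

View pics/w1.png

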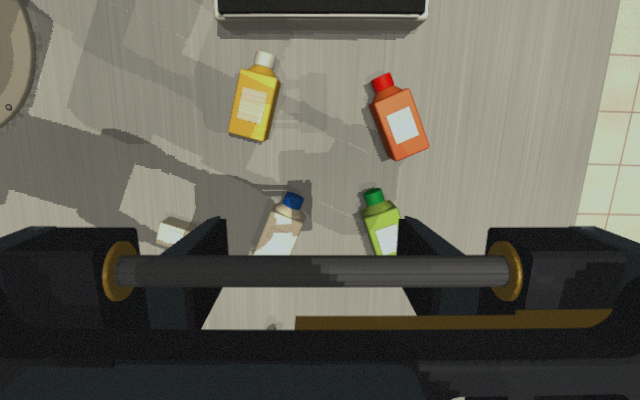

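```bash
python3 -m pendant '[[[0.17,0.03,0.02],0,1],[[0.34,0.06,0.04],0,1],[[0.5,0.09,0.06],0,1],[[0.67,0.12,0.08],0,1],[[0.84,0.15,0.1],0,1],[[0.997,0.171,0.12],0,1],[[0.997,0.171,0.12],0,1]]'; python3 -c "
from h import *
go([560,200,300],0.02)"
```

```text
t: 2.65
tool_pos: [567.2, 82.1, 491.1]
tool_rot: [-0.002, 0.699, 0.715, -0.0]
wrist_force: [-1.2, -0.7, -0.7]
width: 91.2
 shift [ 0.47  -0.017  0.078] turn 0.0 rows>= 3
```

```bash
python3 -m pendant '[[[0.16,0,0.03],0,1],[[0.32,-0.01,0.05],0,1],[[0.47,-0.017,0.078],0,1],[[0.47,-0.017,0.078],0,1],[[0.47,-0.017,0.078],0,1]]'; python3 -c "
from h import *
stat();f=r.grab_frame('wrist');c=r.calibration('wrist');cv2.imwrite('pics/w2.png',f[:,:,::-1]);np.save('w2c.npy',c,allow_pickle=True)"
```

```text
t: 3.15
tool_pos: [560.4, 198.6, 471.7]
tool_rot: [-0.002, 0.7, 0.714, -0.0]
wrist_force: [-0.5, -0.5, 1.1]
width: 91.6
t 3.15 grasp [559.9 198.9 299.7] jaw 0.02 w 91.6 F [-0.5 -0.5  1.1] q6 0.22
```

View pics/w2.png

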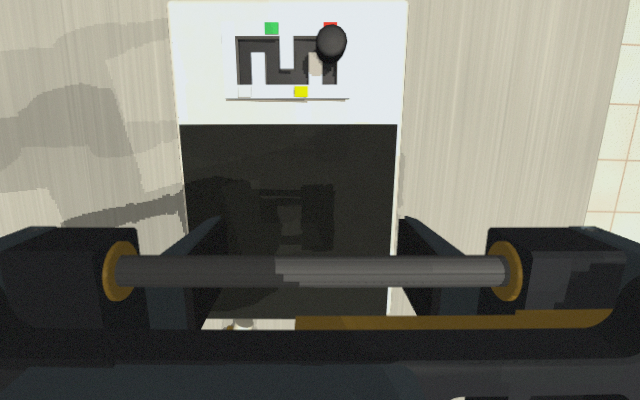

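```bash
python3 - <<'E'
from h import *
f=cv2.imread("pics/w2.png");c=np.load("w2c.npy",allow_pickle=True).item()
H,S,V=cv2.split(cv2.cvtColor(f,cv2.COLOR_BGR2HSV))
def cen(m,x0,x1,y0,y1):
    z=np.zeros_like(m);z[y0:y1,x0:x1]=m[y0:y1,x0:x1];k=big(z)[0];M=cv2.moments(k);return np.array([M['m10']/M['m00'],M['m01']/M['m00']])
g=cen((H>45)&(H<75)&(S>120),255,290,15,40);y=cen((H>22)&(H<35)&(S>120),285,320,80,100)
G=onz(c,g,78)[0];Y=onz(c,y,78)[0];print("green",g,G.round(1),"yellow",y,Y.round(1))
d=cen(V<60,150,430,120,260)
for col in(190,220,380):
    print(col,onz(c,[col,np.where(V[100:200,col]<80)[0][0]+100],75).round(1))
for row in (140,170,200):
    w=np.where(V[row,150:450]<80)[0]+150;print(row,w[0],w[-1],onz(c,[[w[0],row],[w[-1],row]],75).round(1))
k=cen(V<40,310,355,20,66);print("knob",k,onz(c,k,118).round(1))
for q in[(237,60),(337,80),(265,38),(250,84),(300,84)]: print(q,onz(c,q,78).round(1))
cv2.imwrite("pics/w2c.png",cv2.resize(f[0:130,160:420],None,fx=3,fy=3))
E
```

```text
green [271.  28.] [513.6 357.2  78. ] yellow [300.81904762  91.04353741] [544.9 296.   78. ]
190 [[423.5 258.7  75. ]]
220 [[456.6 259.2  75. ]]
380 [[631.7 262.5  75. ]]
140 181 395 [[412.5 242.2  75. ]
 [649.4 246.7  75. ]]
170 183 393 [[412.4 208.8  75. ]
 [649.6 213.3  75. ]]
200 186 392 [[413.4 173.9  75. ]
 [651.1 178.6  75. ]]
knob [327.49248453  57.69672856] [[570.7 322.8 118. ]]
(237, 60) [[477.9 325.9  78. ]]
(337, 80) [[582.8 307.9  78. ]]
(265, 38) [[507.4 347.6  78. ]]
(250, 84) [[491.  302.2  78. ]]
(300, 84) [[543.9 303.1  78. ]]
```

View pics/w2c.png

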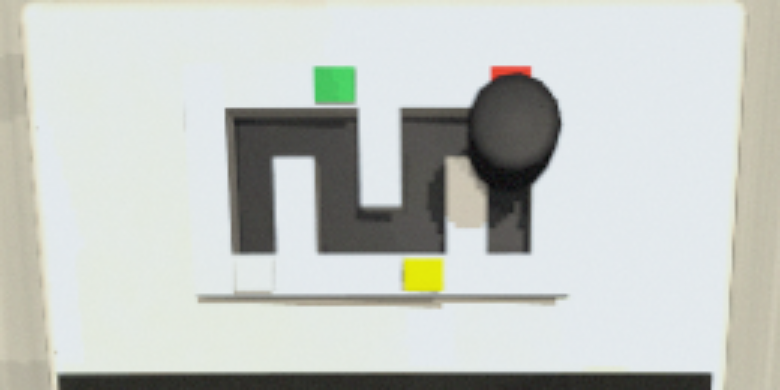

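```bash
python3 - <<'E'
from h import *
c=np.load("w2c.npy",allow_pickle=True).item()
print(onz(c,(331.3,40.7),138))
for v in(15,20,25,32): print(v,proj(c,[[574.6-.019*v,311.5+v,138],[574.6-.019*v,311.5+v,98]]).round(1))
go([574.2,332,180],0.019);go([574.2,332,122],0.019)
E
```

```text
[[572.84148923 333.18281304 138.        ]]
15 [[332.8  49. ]
 [330.4  57.5]]
20 [[332.8  42.8]
 [330.5  52.1]]
25 [[332.9  36.6]
 [330.5  46.6]]
32 [[333.   27.8]
 [330.6  38.9]]
 shift [0.532 0.068 0.481] turn 0.0 rows>= 4
 shift [0.532 0.069 0.713] turn 0.0 rows>= 5
```

```bash
python3 -m pendant '[[[0.18,0.02,0.14],0,1],[[0.36,0.045,0.28],0,1],[[0.532,0.065,0.42],0,1],[[0.532,0.065,0.5],0,1],[[0.532,0.065,0.58],0,1],[[0.532,0.065,0.65],0,1],[[0.532,0.065,0.713],0,1],[[0.532,0.065,0.713],0,1],[[0.532,0.065,0.713],0,-1],[[0.532,0.065,0.713],0,-1],[[0.532,0.065,0.713],0,-1],[[0.532,0.065,0.713],0,-1],[[0.532,0.065,0.713],0,-1]]' 20; python3 - <<'E'
from h import *
stat()
def P(u,v): return [484.6+u-.019*v,309.9+.019*u+v,121]
for u,v in((90,32),(60,32),(60,0),(30,0),(30,32),(0,32),(0,0)): go(P(u,v),None,(u,v))
E
```

```text
t: 4.5
tool_pos: [573.8, 331.7, 294.3]
tool_rot: [-0.001, 0.7, 0.714, -0.0]
wrist_force: [-0.0, 0.7, 0.3]
width: 54.2
t 4.5 grasp [573.4 332.  122.3] jaw 0.02 w 54.2 F [-0.   0.7  0.3] q6 0.41
(90, 32) shift [0.046 0.003 0.005] turn 0.0 rows>= 1
(60, 32) shift [ 0.046 -0.117  0.006] turn 0.0 rows>= 1
(60, 0) shift [-0.082 -0.117  0.005] turn 0.0 rows>= 1
(30, 0) shift [-0.082 -0.237  0.006] turn 0.0 rows>= 2
(30, 32) shift [ 0.046 -0.237  0.006] turn 0.0 rows>= 2
(0, 32) shift [ 0.047 -0.357  0.006] turn 0.0 rows>= 2
(0, 0) shift [-0.081 -0.357  0.006] turn 0.0 rows>= 2
```

```bash
python3 -m pendant '[[[0,0,0],0,-1],[[0,0,0],0,-1],[[0,0,0],0,-1],[[0,0,0],0,-1],[[0,0,0],0,-1],[[0,0,0],0,-1],[[0.023,0.003,0],0,-1],[[0.046,0.003,0],0,-1],[[0.046,0.003,0],0,-1],[[0.046,0.003,0],0,-1]]'; python3 - <<'E'
from h import *
stat()
def P(u,v): return [484.6+u-.019*v,309.9+.019*u+v,121]
for u,v in((60,32),(60,0),(30,0),(30,32),(0,32),(0,0)): go(P(u,v),None,(u,v))
E
```

```text
t: 5.5
tool_pos: [574.2, 343.7, 294.4]
tool_rot: [-0.002, 0.7, 0.714, 0.0]
wrist_force: [-2.0, 3.3, 0.2]
width: 27.8
t 5.5 grasp [573.8 344.2 122.4] jaw 0.02 w 27.8 F [-2.   3.3  0.2] q6 0.43
(60, 32) shift [-0.002 -0.119  0.006] turn 0.0 rows>= 1
(60, 0) shift [-0.13  -0.12   0.005] turn 0.0 rows>= 1
(30, 0) shift [-0.13  -0.24   0.006] turn 0.0 rows>= 2
(30, 32) shift [-0.002 -0.24   0.006] turn 0.0 rows>= 2
(0, 32) shift [-0.002 -0.36   0.006] turn 0.0 rows>= 2
(0, 0) shift [-0.13  -0.36   0.006] turn 0.0 rows>= 2
```

Grip is on (27.8 mm). Run the zigzag back to neutral.

```bash
python3 -m pendant '[[[0,-0.06,0],0,-1],[[0,-0.119,0],0,-1],[[0,-0.119,0],0,-1],[[-0.065,-0.119,0],0,-1],[[-0.13,-0.12,0],0,-1],[[-0.13,-0.12,0],0,-1],[[-0.13,-0.18,0],0,-1],[[-0.13,-0.24,0],0,-1],[[-0.13,-0.24,0],0,-1],[[-0.065,-0.24,0],0,-1],[[-0.002,-0.24,0],0,-1],[[-0.002,-0.24,0],0,-1],[[-0.002,-0.3,0],0,-1],[[-0.002,-0.36,0],0,-1],[[-0.002,-0.36,0],0,-1],[[-0.065,-0.36,0],0,-1],[[-0.13,-0.36,0],0,-1],[[-0.13,-0.36,0],0,-1],[[-0.13,-0.36,0],0,-1],[[-0.13,-0.36,0],0,-1]]'; python3 - <<'E'
from h import *
stat();print(r.sense()["t"])
E
```

```text
t: 7.5
tool_pos: [485.3, 309.4, 294.5]
tool_rot: [-0.001, 0.7, 0.714, 0.0]
wrist_force: [-0.2, -2.8, -4.8]
width: 27.9
t 7.5 grasp [485.  309.9 122.5] jaw 0.02 w 27.9 F [-0.2 -2.8 -4.8] q6 0.44
7.5
```

```bash
python3 -m pendant '[[[0,0,0],0,0.2],[[0,0,0],0,0.2],[[0,0,0],0,0.2],[[0,0,0],0,0.2],[[0,0,-0.05],0,0.4],[[0,0,-0.1],0,1],[[0,0,-0.3],0,1],[[0,0,-0.5],0,1],[[0,0,-0.6],0,1]]'; cat > bot.py <<'E'
from h import *
def find(f,c,seed_cap,seed_lab,lo=None):
    "flood-free: cap & label from given colour boxes"
def meas(name,f,c,capbox,labbox,capm,labm):
    out=[]
    for (x0,x1,y0,y1),m,z in((capbox,capm,25),(labbox,labm,50)):
        z0=np.zeros_like(m);z0[y0:y1,x0:x1]=m[y0:y1,x0:x1];k=big(z0)[0];M=cv2.moments(k);q=(M['m10']/M['m00'],M['m01']/M['m00']);out.append(onz(c,q,z)[0]); print(name,np.round(q,1),cv2.contourArea(k),out[-1].round(1))
    a=out[0][:2]-out[1][:2];print(name,"len",np.linalg.norm(a).round(1),"axis yaw",round(np.arctan2(a[1],a[0]),3)); u=a/np.linalg.norm(a)
    b=out[1][:2];print("  grip point @+28:",(b+28*u).round(1),"jaw",round(np.arctan2(u[1],u[0])-np.pi/2,3))
E
python3 - <<'E'
from bot import *
f=cv2.imread("pics/w1.png");c=np.load("w1c.npy",allow_pickle=True).item()
H,S,V=cv2.split(cv2.cvtColor(f,cv2.COLOR_BGR2HSV))
meas("b1",f,c,(250,285,48,68),(235,270,85,125),(S<60)&(V>150),(S<130)&(V>170))
meas("b2",f,c,(365,400,70,95),(384,422,102,146),(S>170)&((H<4)|(H>176)),(S<90)&(V>150))
for p in((254,107),(403,126)):print(hex(0),f[p[1],p[0]])
cv2.imwrite("pics/w1c.png",cv2.resize(f[40:260,220:440],None,fx=2.5,fy=2.5))
stat()
go([560,130,300],0.02)
E
```

```text
t: 8.4
tool_pos: [485.6, 309.1, 450.1]
tool_rot: [-0.0, 0.7, 0.714, 0.003]
wrist_force: [0.9, 0.8, -1.2]
width: 90.0
b1 [267.8  55.9] 465.0 [466.7 -20.3  25. ]
b1 [251.6 105. ] 779.5 [448.3 -84.7  50. ]
b1 len 66.9 axis yaw 1.294
  grip point @+28: [456.  -57.8] jaw -0.277
b2 [382.1  82. ] 229.0 [620.1 -50.1  25. ]
b2 [402.2 124.9] 724.5 [ 645.3 -105.7   50. ]
b2 len 61.0 axis yaw 1.996
  grip point @+28: [633.7 -80.2] jaw 0.425
0x0 [162 194 193]
0x0 [201 202 191]
t 8.4 grasp [486.3 310.  278.2] jaw 0.02 w 90.0 F [ 0.9  0.8 -1.2] q6 0.44
 shift [-0.725  0.281 -0.09 ] turn -0.0 rows>= 4
```

View pics/w1c.png

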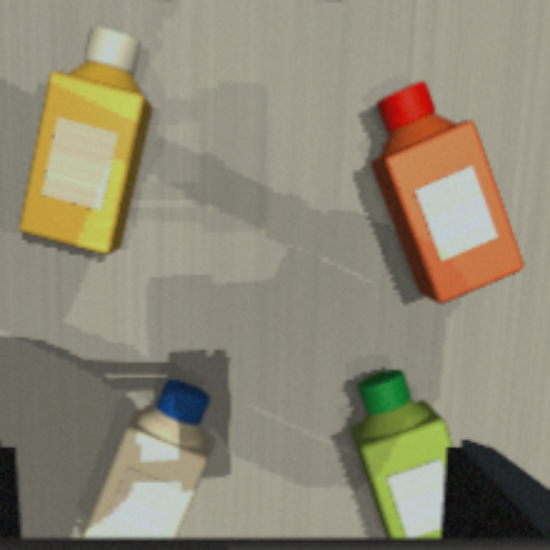

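```bash
python3 -m pendant '[[[-0.2,0,-0.02],0,1],[[-0.4,0,-0.04],0,1],[[-0.6,0,-0.06],0,1],[[-0.8,0,-0.06],0,1],[[-0.99,-0.06,-0.06],0,1],[[-0.99,-0.06,-0.06],0,1]]'; python3 - <<'E'
from h import *
c=np.load("w1c.npy",allow_pickle=True).item()
b=onz(c,(253,105.2),50)[0];k=onz(c,(264.8,58.8),25)[0];a=(k-b)[:2];print(b,k,np.linalg.norm(a));u=a/np.linalg.norm(a);yaw=np.arctan2(a[1],a[0]);g=b[:2]+28*u;print(g,yaw-np.pi/2)
stat();go([*g,120],yaw-np.pi/2);go([*g,27],yaw-np.pi/2)
E
```

```text
t: 9.0
tool_pos: [474.1, 57.1, 465.1]
tool_rot: [0.0, 0.702, 0.713, 0.003]
wrist_force: [-0.0, -0.3, 0.2]
width: 91.4
[450.14880092 -84.8794961   50.        ] [462.5932117  -24.05960681  25.        ] 62.07996691758615
[455.76161805 -57.44783038] -0.20182513713048933
t 9.0 grasp [474.9  57.8 293.1] jaw 0.015 w 91.4 F [-0.  -0.3  0.2] q6 -0.02
 shift [-0.462 -0.087  0.69 ] turn 0.069 rows>= 5
 shift [-0.464 -0.089  1.062] turn 0.069 rows>= 6
```

```bash
python3 -m pendant '[[[-0.15,-0.03,0.14],0.03,1],[[-0.3,-0.06,0.3],0.06,1],[[-0.462,-0.088,0.46],0.069,1],[[-0.463,-0.088,0.62],0.069,1],[[-0.463,-0.088,0.76],0.069,1],[[-0.463,-0.088,0.76],0.069,1],[[-0.463,-0.088,0.76],0.069,1]]'; python3 - <<'E'
from h import *
stat();go([455.8,-57.4,29],-0.202)
f=r.grab_frame("side");cv2.imwrite("pics/s1.png",f[:,:,::-1])
E
```

```text
t: 9.7
tool_pos: [455.3, -58.0, 275.6]
tool_rot: [-0.0, 0.774, 0.633, 0.003]
wrist_force: [0.6, 0.4, 0.5]
width: 91.1
t 9.7 grasp [456.1 -57.2 103.6] jaw -0.201 w 91.1 F [0.6 0.4 0.5] q6 -0.06
 shift [-0.002 -0.002  0.299] turn 0.0 rows>= 2
```

```bash
python3 -m pendant '[[[0,0,0.15],0,1],[[0,0,0.299],0,1],[[0,0,0.299],0,1],[[0,0,0.299],0,-1],[[0,0,0.299],0,-1],[[0,0,0.299],0,-1],[[0,0,0.299],0,-1],[[0,0,0.299],0,-1],[[0,0,0.299],0,-1],[[0,0,0.299],0,-1],[[0,0,0.299],0,-1],[[0,0,0.25],0,-1],[[0,0,0.2],0,-1],[[0,0,0.15],0,-1],[[0,0,0.1],0,-1],[[0,0,0.05],0,-1],[[0,0,0],0,-1],[[0,0,0],0,-1],[[0,0,0],0,-1]]' 6; python3 - <<'E'
from h import *
stat()
f=r.grab_frame("side");cv2.imwrite("pics/s2.png",cv2.resize(f[180:330,230:430],None,fx=3,fy=3)[:,:,::-1])
E
```

```text
t: 11.65
tool_pos: [455.5, -58.0, 276.2]
tool_rot: [0.001, 0.774, 0.633, 0.004]
wrist_force: [0.5, -0.4, -2.8]
width: 49.9
t 11.65 grasp [456.7 -57.3 104.2] jaw -0.201 w 49.9 F [ 0.5 -0.4 -2.8] q6 -0.06
```

View pics/s2.png

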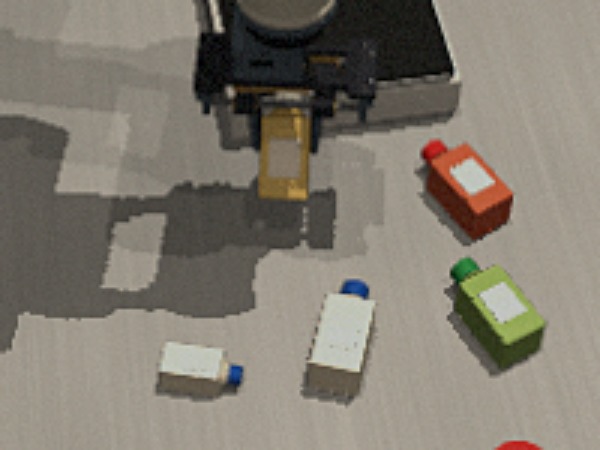

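```bash
python3 -m pendant '[[[0,0,0],0,-1],[[0,0,0],0,-1],[[0,0,0],0,-1],[[0,0,0],0,-1]]' 4; python3 - <<'E'
from h import *
stat()
f=r.grab_frame("side");cv2.imwrite("pics/s3.png",cv2.resize(f[180:330,230:430],None,fx=3,fy=3)[:,:,::-1])
c=r.calibration("side")
H,S,V=cv2.split(cv2.cvtColor(f,cv2.COLOR_RGB2HSV))
m=(H>15)&(H<32)&(S>110);m[:180]=0;m[330:]=0;m[:,:230]=0;m[:,430:]=0
k=big(m)[0];print(cv2.boundingRect(k),cv2.contourArea(k))
g=pose()[3]
for a in (0,.3,.6,.9,1.2,1.57): # angle from horizontal; base corners relative to pivot
    ax=np.array([0,np.cos(a),np.sin(a)]);n=np.array([0,-np.sin(a),np.cos(a)])
    b=g-70*ax;print(a,proj(c,[b+25*n,b-25*n]).round(0).tolist())
E
```

```text
t: 12.1
tool_pos: [455.4, -57.9, 275.7]
tool_rot: [0.0, 0.774, 0.633, 0.003]
wrist_force: [-0.1, 0.3, -2.9]
width: 50.2
t 12.1 grasp [456.4 -57.3 103.7] jaw -0.201 w 50.2 F [-0.1  0.3 -2.9] q6 -0.06
(316, 216, 18, 31) 439.0
0 [[328.0, 235.0], [328.0, 245.0]]
0.3 [[329.0, 240.0], [328.0, 246.0]]
0.6 [[328.0, 244.0], [327.0, 245.0]]
0.9 [[328.0, 246.0], [326.0, 242.0]]
1.2 [[327.0, 245.0], [325.0, 237.0]]
1.57 [[326.0, 242.0], [324.0, 230.0]]
```

View pics/s3.png

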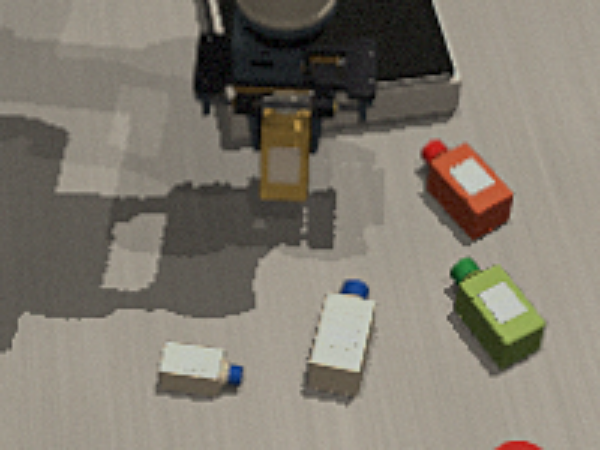

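```bash
python3 -m pendant '[[[0,0,0],0,-1],[[0,0,0],0,-1],[[0,0,0],0,-1],[[0,0,0],0,-1],[[0,0,0],0,-1]]' 3; python3 - <<'E'
from h import *
stat()
f=r.grab_frame("side");c=r.calibration("side")
H,S,V=cv2.split(cv2.cvtColor(f,cv2.COLOR_RGB2HSV))
a=f[205:255,312:338].astype(int)
for row in range(208,252): print(row,f[row,325],end=" ")
print()
g=pose()[3]
for a in (0,.3,.6,.9,1.2,1.57):
    ax=np.array([0.2*np.cos(a),np.cos(a),np.sin(a)]);n=np.array([-0.2*np.sin(a),-np.sin(a),np.cos(a)])
    q=proj(c,[g+14*ax+25*n,g-8*ax+25*n,g-48*ax+25*n,g-70*ax+25*n]).round(1);print(a,q[:,1])
E
```

```text
t: 12.65
tool_pos: [455.4, -57.9, 275.8]
tool_rot: [0.0, 0.774, 0.633, 0.003]
wrist_force: [-0.5, 1.2, -3.2]
width: 50.0
t 12.65 grasp [456.4 -57.3 103.8] jaw -0.201 w 50.0 F [-0.5  1.2 -3.2] q6 -0.06
208 [5 7 7] 209 [49 36 22] 210 [104  89  63] 211 [106  95  78] 212 [89 85 75] 213 [75 69 66] 214 [58 54 56] 215 [51 48 46] 216 [83 79 72] 217 [101  96  84] 218 [98 82 55] 219 [102  81  41] 220 [95 75 30] 221 [98 77 39] 222 [95 77 39] 223 [99 78 39] 224 [108  86  41] 225 [100  79  36] 226 [93 74 34] 227 [97 75 37] 228 [93 70 28] 229 [112 100  82] 230 [122 109  99] 231 [119 106  92] 232 [120 107  92] 233 [120 111  94] 234 [120 109  93] 235 [123 113  95] 236 [116 104  88] 237 [122 110  93] 238 [124 111  98] 239 [118 107  93] 240 [119 107  88] 241 [109  88  60] 242 [111  87  44] 243 [109  87  43] 244 [107  84  39] 245 [108  84  35] 246 [86 68 38] 247 [68 60 56] 248 [61 62 60] 249 [64 60 55] 250 [64 61 54] 251 [65 59 55] 
0 [213.3 218.9 229.2 235.1]
0.3 [214.7 221.4 233.8 240.8]
0.6 [216.7 224.  237.3 244.6]
0.9 [219.3 226.4 239.3 246.3]
1.2 [222.1 228.4 239.7 245.8]
1.57 [225.5 230.1 238.1 242.4]
```

```bash
python3 -m pendant '[[[0,0,0],0,-1],[[0,0,-0.1],0,-1],[[0,0,-0.2],0,-1],[[0,0,-0.3],0,-1],[[0,0,-0.4],0,-1],[[0,0,-0.4],0,-1]]' 12; python3 - <<'E'
from h import *
stat();go([468,227,203],0.019);go([468,190,203],0.019)
E
```

```text
t: 13.3
tool_pos: [455.5, -58.5, 378.6]
tool_rot: [0.002, 0.774, 0.633, 0.005]
wrist_force: [-0.6, -0.0, -0.4]
width: 13.5
t 13.3 grasp [457.3 -58.  206.6] jaw -0.201 w 13.5 F [-0.6 -0.  -0.4] q6 -0.06
 shift [ 1.126 -0.186  0.018] turn -0.07 rows>= 6
 shift [ 0.981 -0.156  0.017] turn -0.07 rows>= 5
```

```bash
python3 -m pendant '[[[0,0,-0.1],0,1],[[0,0,-0.2],0,1],[[-0.2,0,-0.3],0,1],[[-0.4,0,-0.4],0,1],[[-0.6,0,-0.5],0,1],[[-0.6,0.1,-0.5],0,1],[[-0.6,0.1,-0.5],0,1],[[-0.6,0.1,-0.5],0,1]]'; python3 - <<'E'
from h import *
stat()
f=r.grab_frame("wrist");c=r.calibration("wrist");cv2.imwrite("pics/w3.png",f[:,:,::-1]);np.save("w3c.npy",c,allow_pickle=True)
E
```

```text
t: 14.1
tool_pos: [448.8, -211.1, 502.4]
tool_rot: [0.002, 0.775, 0.632, 0.005]
wrist_force: [0.8, 0.4, -0.3]
width: 75.2
t 14.1 grasp [ 450.5 -210.6  330.4] jaw -0.201 w 75.2 F [ 0.8  0.4 -0.3] q6 -0.36
```

View pics/w3.png

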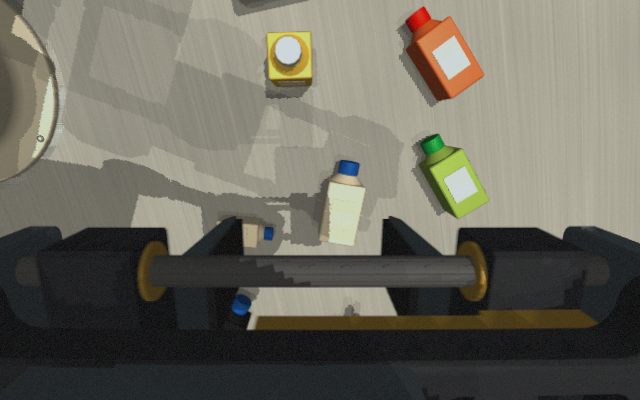

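```bash
python3 - <<'E'
from h import *
c=np.load("w3c.npy",allow_pickle=True).item();f=cv2.imread("pics/w3.png")
H,S,V=cv2.split(cv2.cvtColor(f,cv2.COLOR_BGR2HSV))
m=(S<70)&(V>140);z=np.zeros_like(m);z[32:70,270:308]=m[32:70,270:308];M=cv2.moments(big(z)[0]);q=(M['m10']/M['m00'],M['m01']/M['m00'])
P=onz(c,q,112)[0];print(q,P)
print(proj(c,[[P[0],P[1],0],[P[0],P[1],84]]))
# top face corners guesses
print(onz(c,[(268,32),(311,31),(311,78),(268,79)],84).round(1))
go([*P[:2],180],-0.201)
E
```

```text
(287.4915201973481, 49.83595436324391) [454.0475658  -69.23063539 112.        ]
[[292.69489888  67.23011442]
 [289.07830568  55.13929338]]
[[436.6 -41.4  84. ]
 [482.8 -49.8  84. ]
 [473.  -97.6  84. ]
 [425.5 -89.   84. ]]
 shift [ 0.551 -0.102  0.603] turn 0.0 rows>= 5
```

```bash
python3 -m pendant '[[[0.15,-0.03,0.1],0,1],[[0.3,-0.06,0.2],0,1],[[0.45,-0.09,0.35],0,1],[[0.551,-0.102,0.5],0,1],[[0.551,-0.102,0.65],0,1],[[0.551,-0.102,0.65],0,1],[[0.551,-0.102,0.65],0,1]]'; python3 - <<'E'
from h import *
stat();go([454.2,-69.3,68],-0.195)
E
```

```text
t: 14.85
tool_pos: [452.4, -69.6, 340.7]
tool_rot: [0.001, 0.774, 0.633, 0.004]
wrist_force: [0.2, 0.1, 1.2]
width: 91.1
t 14.85 grasp [453.8 -68.9 168.7] jaw -0.2 w 91.1 F [0.2 0.1 1.2] q6 -0.09
 shift [-0.003 -0.001  0.403] turn -0.002 rows>= 3
```

```bash
python3 -m pendant '[[[0,0,0.13],0,1],[[0,0,0.26],0,1],[[0,0,0.4],0,1],[[0,0,0.4],0,1],[[0,0,0.4],0,-1],[[0,0,0.4],0,-1],[[0,0,0.4],0,-1],[[0,0,0.4],0,-1],[[0,0,0.4],0,-1],[[0,0,0.4],0,-1],[[0,0,0.4],0,-1],[[0,0,0.4],0,-1],[[0,0,0.3],0,-1],[[0,0,0.15],0,-1],[[0,0,0],0,-1],[[0,0,-0.1],0,-1],[[0,0,-0.1],0,-1]]' 20; python3 - <<'E'
from h import *
stat();go([468,180,200],0.019)
E
```

```text
t: 16.55
tool_pos: [452.7, -69.8, 368.4]
tool_rot: [0.003, 0.774, 0.633, 0.006]
wrist_force: [0.4, -0.7, -3.4]
width: 50.2
t 16.55 grasp [454.9 -69.4 196.5] jaw -0.2 w 50.2 F [ 0.4 -0.7 -3.4] q6 -0.09
 shift [ 0.988 -0.147 -0.011] turn -0.07 rows>= 5
```

```bash
python3 -m pendant '[[[0.14,-0.02,-0.01],-0.01,-1],[[0.3,-0.05,-0.01],-0.02,-1],[[0.46,-0.07,-0.01],-0.035,-1],[[0.62,-0.09,-0.01],-0.05,-1],[[0.78,-0.12,-0.01],-0.06,-1],[[0.9,-0.135,-0.01],-0.07,-1],[[0.988,-0.147,-0.01],-0.07,-1],[[0.988,-0.147,-0.01],-0.07,-1]]'; python3 - <<'E'
from h import *
stat();go([468,202,144.5],0.019)
E
```

```text
t: 17.35
tool_pos: [465.4, 181.8, 370.2]
tool_rot: [0.003, 0.699, 0.715, 0.005]
wrist_force: [1.1, -0.1, -3.1]
width: 49.9
t 17.35 grasp [467.3 182.3 198.2] jaw 0.023 w 49.9 F [ 1.1 -0.1 -3.1] q6 0.23
 shift [0.078 0.002 0.215] turn 0.001 rows>= 2
```

```bash
python3 -m pendant '[[[0.078,0.002,0],0,-1],[[0.078,0.002,0.08],0,-1],[[0.078,0.002,0.16],0,-1],[[0.078,0.002,0.2],0,-1],[[0.078,0.002,0.217],0,-1],[[0.078,0.002,0.217],0,-1],[[0.078,0.002,0.217],0,0.4],[[0.078,0.002,0.217],0,0.4],[[0.078,0.002,0.217],0,0.4],[[0.078,0.002,0.217],0,0.4],[[0.078,0.002,0.1],0,0.4],[[0.078,0.002,-0.05],0,1],[[0.078,0.002,-0.25],0,1],[[0.078,0.002,-0.45],0,1],[[0.078,0.002,-0.5],0,1]]'; python3 - <<'E'
from h import *
stat();go([540,90,330],0.019)
f=r.grab_frame("top")
c=r.calibration("top");q=proj(c,[468,202,187]);print(q)
H,S,V=cv2.split(cv2.cvtColor(f,cv2.COLOR_RGB2HSV))
E
```

```text
t: 18.85
tool_pos: [464.3, 201.2, 500.7]
tool_rot: [0.005, 0.699, 0.715, 0.008]
wrist_force: [1.0, -0.1, -1.2]
width: 90.6
t 18.85 grasp [467.5 202.  328.7] jaw 0.023 w 90.6 F [ 1.  -0.1 -1.2] q6 0.27
 shift [-0.454  0.28  -0.002] turn 0.001 rows>= 3
[[267.32871758 192.10448077]]
```

```bash
python3 -m pendant '[[[-0.16,0.06,-0.02],0,1],[[-0.33,0.12,-0.04],0,1],[[-0.5,0.18,-0.06],0,1],[[-0.66,0.24,-0.08],0,1],[[-0.83,0.3,-0.08],0,1],[[-0.99,0.36,-0.08],0,1],[[-0.99,0.36,-0.08],0,1]]'; python3 - <<'E'
from h import *
stat();go([560,-285,365],0.019)
E
```

```text
t: 19.6
tool_pos: [560.9, -48.4, 519.7]
tool_rot: [0.005, 0.7, 0.714, 0.007]
wrist_force: [0.7, 1.1, -0.1]
width: 91.2
t 19.6 grasp [563.9 -47.8 347.7] jaw 0.019 w 91.2 F [ 0.7  1.1 -0.1] q6 -0.21
 shift [-0.948 -0.032 -0.073] turn -0.0 rows>= 5
```

```bash
python3 -m pendant '[[[-0.19,-0.01,-0.01],0,1],[[-0.38,-0.01,-0.03],0,1],[[-0.57,-0.02,-0.05],0,1],[[-0.76,-0.03,-0.07],0,1],[[-0.948,-0.032,-0.073],0,1],[[-0.948,-0.032,-0.073],0,1],[[-0.948,-0.032,-0.073],0,1]]'; python3 - <<'E'
from h import *
stat()
f=r.grab_frame("wrist");c=r.calibration("wrist");cv2.imwrite("pics/w4.png",f[:,:,::-1]);np.save("w4c.npy",c,allow_pickle=True)
E
```

```text
t: 20.3
tool_pos: [556.9, -286.2, 536.0]
tool_rot: [0.004, 0.701, 0.713, 0.007]
wrist_force: [0.2, -0.3, 0.6]
width: 91.2
t 20.3 grasp [ 559.8 -285.4  364.1] jaw 0.017 w 91.2 F [ 0.2 -0.3  0.6] q6 -0.59
```

View pics/w4.png

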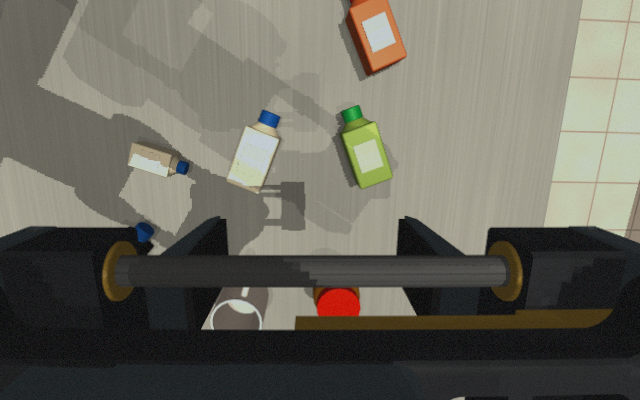

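```bash
python3 - <<'E'
from h import *
c=np.load("w4c.npy",allow_pickle=True).item();f=cv2.imread("pics/w4.png")
H,S,V=cv2.split(cv2.cvtColor(f,cv2.COLOR_BGR2HSV))
def cen(m,x0,x1,y0,y1):
    z=np.zeros_like(m);z[y0:y1,x0:x1]=m[y0:y1,x0:x1];M=cv2.moments(big(z)[0]);return np.array([M['m10']/M['m00'],M['m01']/M['m00']])
gc=cen((H>50)&(H<75)&(S>150),335,365,104,128);gl=cen((S<110)&(V>130),352,386,136,176)
bc=cen((H>100)&(H<130)&(S>120),255,283,108,128)
rl=cen((S<90)&(V>130),360,400,10,55)
for n,cap,lab in(("b4",bc,(254,155)),("b3",gc,gl),("b2",None,rl)):
    L=onz(c,lab,50)[0];print(n,np.round(lab,1),L.round(1))
    if cap is not None:
        C=onz(c,cap,25)[0];a=(C-L)[:2];yaw=np.arctan2(a[1],a[0]);u=a/np.linalg.norm(a);print(" cap",cap.round(1),C.round(1),"len",np.linalg.norm(a).round(1),"jaw",(yaw-np.pi/2).round(3),"grip+32",(L[:2]+32*u).round(1))
        go([*(L[:2]+32*u),130],yaw-np.pi/2)
E
```

```text
b4 [254 155] [ 483.9 -263.6   50. ]
 cap [268.8 118.5] [ 502.1 -214.2   25. ] len 52.6 jaw -0.354 grip+32 [ 495.  -233.6]
 shift [ 0.204 -0.272  0.934] turn 0.118 rows>= 5
b3 [367.8 155.7] [ 641.1 -261.9   50. ]
 cap [351.6 113.8] [ 619.3 -205.5   25. ] len 60.4 jaw 0.368 grip+32 [ 629.5 -232.1]
 shift [0.2   0.267 0.943] turn -0.111 rows>= 6
b2 [378.3  31.8] [ 646.  -103.2   50. ]
```

```bash
python3 -m pendant '[[[0.06,0.08,0.1],-0.03,1],[[0.13,0.16,0.25],-0.06,1],[[0.2,0.267,0.4],-0.09,1],[[0.2,0.267,0.55],-0.111,1],[[0.2,0.267,0.7],-0.111,1],[[0.2,0.267,0.8],-0.111,1],[[0.2,0.267,0.8],-0.111,1],[[0.2,0.267,0.8],-0.111,1]]'; python3 - <<'E'
from h import *
stat();go([629.5,-232.1,27],0.368)
E
```

```text
t: 21.15
tool_pos: [626.5, -231.9, 338.5]
tool_rot: [0.006, 0.566, 0.825, 0.007]
wrist_force: [-0.2, -0.3, 0.8]
width: 91.1
t 21.15 grasp [ 629.4 -231.1  166.5] jaw 0.369 w 91.1 F [-0.2 -0.3  0.8] q6 -0.82
 shift [-0.003 -0.011  0.558] turn 0.0 rows>= 3
```

```bash
python3 -m pendant '[[[0,-0.01,0.15],0,1],[[0,-0.01,0.3],0,1],[[0,-0.01,0.45],0,1],[[0,-0.01,0.558],0,1],[[0,-0.01,0.558],0,-0.2],[[0,-0.01,0.558],0,-0.2],[[0,-0.01,0.558],0,-0.2],[[0,-0.01,0.558],0,-0.2],[[0,-0.01,0.558],0,-0.2],[[0,-0.01,0.558],0,-0.2],[[0,-0.01,0.558],0,-0.2],[[0,-0.01,0.558],0,-0.2]]' 4; python3 - <<'E'
from h import *
stat()
E
```

```text
t: 22.35
tool_pos: [626.7, -232.3, 199.5]
tool_rot: [0.006, 0.566, 0.825, 0.007]
wrist_force: [0.5, 0.5, 5.2]
width: 50.7
t 22.35 grasp [ 629.8 -231.6   27.5] jaw 0.369 w 50.7 F [0.5 0.5 5.2] q6 -0.82
```

```bash
python3 -m pendant '[[[-0.03,0,-0.055],0,-1],[[-0.066,0,-0.107],0,-1],[[-0.115,0,-0.15],0,-1],[[-0.167,0,-0.18],0,-1],[[-0.21,0,-0.195],0,-1],[[-0.258,0,-0.206],0,-1],[[-0.29,0,-0.207],0,-1],[[-0.32,0,-0.207],0,-1],[[-0.36,0,-0.2],0,-1],[[-0.404,0,-0.188],0,-1],[[-0.404,0,-0.188],0,-1],[[-0.404,0,-0.188],0,-1]]' 4; python3 - <<'E'
from h import *
stat()
f=r.grab_frame("side");c=r.calibration("side");s,p,R,g=pose()
cv2.imwrite("pics/s4.png",cv2.resize(f[180:340,280:480],None,fx=3,fy=3)[:,:,::-1])
E
```

```text
t: 23.55
tool_pos: [662.3, -326.9, 246.3]
tool_rot: [0.006, 0.566, 0.825, 0.007]
wrist_force: [0.1, 0.0, -0.9]
width: 49.7
t 23.55 grasp [ 665.3 -326.2   74.4] jaw 0.368 w 49.7 F [ 0.1  0.  -0.9] q6 -0.92
```

View pics/s4.png

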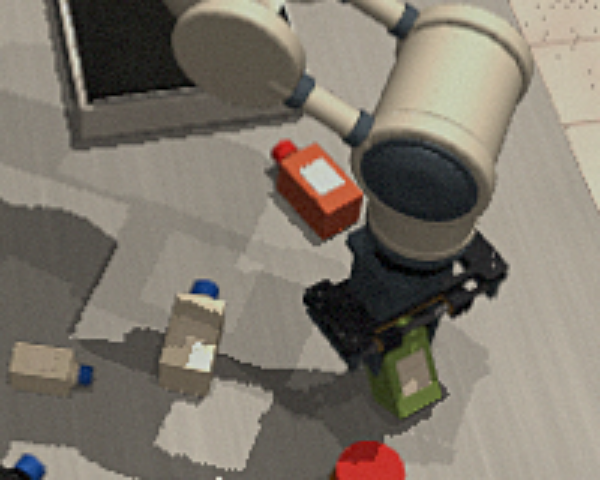

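```bash
python3 -m pendant '[[[0,0,0.008],0,-1],[[0,0,0.008],0,0.35],[[0,0,0.008],0,0.35],[[0,0,0.008],0,0.35],[[0,0,0.008],0,0.35],[[0,0,0.008],0,0.35],[[0,0,0.008],0,0.35],[[0,0,0.008],0,0.35],[[0,0,0.008],0,-1],[[0,0,0.008],0,-1],[[0,0,0.008],0,-1],[[0,0,0.008],0,-1],[[0,0,0.008],0,-1],[[0,0,0.008],0,-1]]' 20; python3 - <<'E'
from h import *
stat()
f=r.grab_frame("side");c=r.calibration("side");s,p,R,g=pose()
H,S,V=cv2.split(cv2.cvtColor(f,cv2.COLOR_RGB2HSV))
m=(H>28)&(H<60)&(S>90);m[:270]=0;m[340:]=0;m[:,:380]=0;m[:,450:]=0
k=big(m)[0];print("seen",cv2.boundingRect(k))
X=R[:,0];Y=R[:,1];b=np.array([g[0],g[1],0])
print("upright base corners",proj(c,[b+25*(i*X+j*Y) for i in(-1,1) for j in(-1,1)]).round(0).tolist())
E
```

```text
t: 25.0
tool_pos: [662.2, -326.6, 244.4]
tool_rot: [0.006, 0.566, 0.825, 0.007]
wrist_force: [-0.9, 0.3, -0.3]
width: 49.1
t 25.0 grasp [ 665.2 -325.8   72.4] jaw 0.369 w 49.1 F [-0.9  0.3 -0.3] q6 -0.92
seen (405, 295, 27, 31)
upright base corners [[406.0, 316.0], [419.0, 308.0], [396.0, 303.0], [410.0, 296.0]]
```

```bash
python3 - <<'E'
from h import *
f=r.grab_frame("side");c=r.calibration("side");s,p,R,g=pose()
cv2.imwrite("pics/s5.png",cv2.resize(f[260:340,370:470],None,fx=6,fy=6)[:,:,::-1])
X=R[:,0];Y=R[:,1];Z=np.array([0,0,1])
for a in(.6,.9,1.2,1.4,1.57):
    ax=np.cos(a)*X+np.sin(a)*Z;n=-np.sin(a)*X+np.cos(a)*Z;b=g-74*ax
    print(a,"zlow",(b-25*n)[2].round(0),proj(c,[b+25*(i*n+j*Y) for i in(-1,1) for j in(-1,1)]).round(0).tolist(),"label",proj(c,g-32*ax+25*n).round(0).tolist())
E
```

```text
0.6 zlow 10.0 [[410.0, 320.0], [424.0, 312.0], [418.0, 320.0], [432.0, 312.0]] label [[419.0, 302.0]]
0.9 zlow -1.0 [[406.0, 316.0], [420.0, 309.0], [415.0, 321.0], [429.0, 313.0]] label [[419.0, 304.0]]
1.2 zlow -6.0 [[401.0, 311.0], [415.0, 304.0], [411.0, 320.0], [425.0, 312.0]] label [[417.0, 305.0]]
1.4 zlow -5.0 [[398.0, 307.0], [412.0, 300.0], [408.0, 318.0], [422.0, 310.0]] label [[416.0, 305.0]]
1.57 zlow -2.0 [[396.0, 303.0], [410.0, 296.0], [406.0, 316.0], [419.0, 308.0]] label [[414.0, 305.0]]
```

View pics/s5.png

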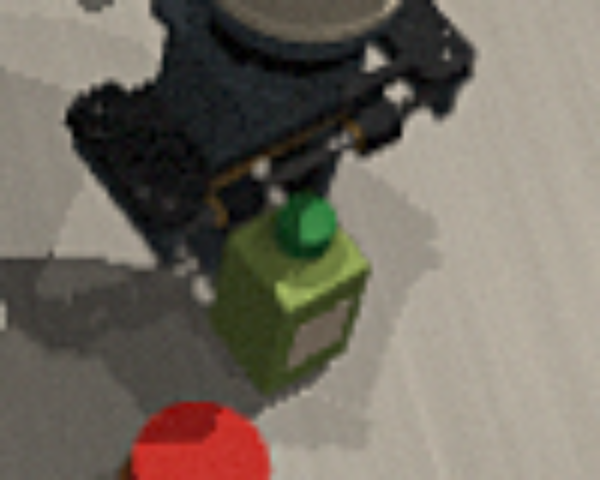

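```bash
python3 - <<'E'
from h import *
c=r.calibration("side");s,p,R,g=pose()
P=onz(c,(421.3,294.5),112)[0];K=onz(c,(414.5,324.8),0)[0];J=onz(c,(403.5,337),100)[0]
print("cap",P,"base corner",K,"jar",J,"g",g)
for n,q in(("cap",P),("corner",K),("jar",J)): print(n,"in tool",(R.T@(q-g)).round(1))
c=np.load("w4c.npy",allow_pickle=True).item();print("jar w4",onz(c,(338,307),100))
E
```

```text
cap [ 680.45427055 -360.36885667  112.        ] base corner [ 669.10622325 -391.90146546    0.        ] jar [ 603.2441379  -473.64312885  100.        ] g [ 665.19083648 -325.76733111   72.43041027]
cap in tool [-37.9   2.5 -39.5]
corner in tool [-63.  -21.5  72.2]
jar in tool [-115.7 -110.6  -29.3]
jar w4 [[ 602.55691327 -465.69589785  100.        ]]
```

```bash
python3 -m pendant '[[[0,0,0],0,0.7],[[0,0,0],0,0.7],[[0,0,0],0,0.7],[[0,0,0],0,0.7],[[0,0,0],0,0.7],[[-0.04,0.005,0],0,0.7],[[-0.08,0.01,-0.005],0,0.7],[[-0.12,0.01,-0.01],0,0.7],[[-0.15,0.01,-0.01],0,0.7],[[-0.15,0.01,-0.01],0,-1],[[-0.15,0.01,-0.01],0,-1],[[-0.15,0.01,-0.01],0,-1],[[-0.15,0.01,-0.01],0,-1],[[-0.15,0.01,-0.01],0,-1],[[-0.15,0.01,-0.01],0,-1],[[-0.15,0.01,-0.06],0,-1],[[-0.15,0.01,-0.06],0,-1]]' 20; python3 - <<'E'
from h import *
stat()
E
```

```text
t: 26.8
tool_pos: [678.3, -361.0, 261.7]
tool_rot: [0.007, 0.566, 0.825, 0.007]
wrist_force: [0.6, -1.3, -1.8]
width: 50.2
t 26.8 grasp [ 681.7 -360.5   89.7] jaw 0.369 w 50.2 F [ 0.6 -1.3 -1.8] q6 -0.94
```

```bash
python3 -m pendant '[[[0,0,-0.1],0,-1],[[0,0,-0.22],0,-1],[[0,0,-0.35],0,-1],[[0,0,-0.46],0,-1],[[0.15,0,-0.47],0,-1],[[0.3,0,-0.47],0,-1],[[0.45,0,-0.47],0,-1],[[0.6,0,-0.47],0,-1],[[0.75,0,-0.47],0,-1],[[0.9,0,-0.47],0,-1],[[0.99,0,-0.47],0,-1],[[0.99,0,-0.47],0,-1]]'; python3 - <<'E'
from h import *
stat();go([592,90,210],0.019)
E
```

```text
t: 28.0
tool_pos: [585.8, -128.0, 378.8]
tool_rot: [0.007, 0.565, 0.825, 0.007]
wrist_force: [-1.0, -0.9, -2.9]
width: 49.9
t 28.0 grasp [ 589.2 -127.3  206.8] jaw 0.371 w 49.9 F [-1.  -0.9 -2.9] q6 -0.69
 shift [ 0.806  0.326 -0.009] turn 0.112 rows>= 5
```

```bash
python3 -m pendant '[[[0.13,0.05,-0.01],0.01,-1],[[0.27,0.11,-0.01],0.03,-1],[[0.4,0.16,-0.01],0.05,-1],[[0.53,0.21,-0.01],0.07,-1],[[0.67,0.27,-0.01],0.09,-1],[[0.806,0.326,-0.01],0.112,-1],[[0.806,0.326,-0.01],0.112,-1]]'; python3 - <<'E'
from h import *
stat();go([592,204,150],0.019)
E
```

```text
t: 28.7
tool_pos: [589.0, 92.6, 382.5]
tool_rot: [0.006, 0.7, 0.714, 0.009]
wrist_force: [-0.3, -0.4, -2.0]
width: 49.5
t 28.7 grasp [592.6  93.4 210.6] jaw 0.019 w 49.5 F [-0.3 -0.4 -2. ] q6 0.03
 shift [0.441 0.001 0.244] turn 0.0 rows>= 3
```

```bash
python3 -m pendant '[[[0.15,0,0],0,-1],[[0.3,0,0],0,-1],[[0.43,0,0.02],0,-1],[[0.441,0,0.1],0,-1],[[0.441,0,0.18],0,-1],[[0.441,0,0.22],0,-1],[[0.441,0,0.235],0,-1],[[0.441,0,0.244],0,-1],[[0.441,0,0.246],0,-1]]'; python3 - <<'E'
from h import *
stat()
E
```

```text
t: 29.6
tool_pos: [588.6, 202.6, 322.5]
tool_rot: [0.006, 0.7, 0.714, 0.009]
wrist_force: [-1.4, -1.5, 3.9]
width: 49.9
t 29.6 grasp [592.4 203.4 150.5] jaw 0.019 w 49.9 F [-1.4 -1.5  3.9] q6 0.22
```

```bash
python3 -m pendant '[[[0,0,0],0,0.4],[[0,0,0],0,0.4],[[0,0,0],0,0.4],[[0,0,0],0,0.4],[[0,0,-0.1],0,0.4],[[0,0,-0.25],0,1],[[0,0,-0.4],0,1],[[-0.2,0.03,-0.5],0,1],[[-0.4,0.06,-0.5],0,1],[[-0.6,0.1,-0.5],0,1],[[-0.8,0.13,-0.4],0,1],[[-0.99,0.16,-0.3],0,1],[[-0.99,0.16,-0.3],0,1]]'; python3 - <<'E'
from h import *
stat();go([632,-75.5,110],0.43)
E
```

```text
t: 30.9
tool_pos: [631.5, -48.2, 395.2]
tool_rot: [0.006, 0.701, 0.713, 0.008]
wrist_force: [0.1, -0.5, 1.0]
width: 91.2
t 30.9 grasp [634.9 -47.4 223.2] jaw 0.016 w 91.2 F [ 0.1 -0.5  1. ] q6 -0.19
 shift [-0.114 -0.022  0.452] turn -0.132 rows>= 3
```

```bash
python3 -m pendant '[[[-0.1,-0.02,0],-0.04,1],[[-0.114,-0.022,0.1],-0.09,1],[[-0.114,-0.022,0.25],-0.132,1],[[-0.114,-0.022,0.4],-0.132,1],[[-0.114,-0.022,0.4],-0.132,1],[[-0.114,-0.022,0.4],-0.132,1]]'; python3 - <<'E'
from h import *
stat();go([632,-75.5,27],0.43)
E
```

```text
t: 31.5
tool_pos: [628.7, -76.0, 295.7]
tool_rot: [0.007, 0.54, 0.842, 0.007]
wrist_force: [0.1, -0.5, 1.6]
width: 90.8
t 31.5 grasp [632.  -75.2 123.7] jaw 0.43 w 90.8 F [ 0.1 -0.5  1.6] q6 -0.65
 shift [ 0.    -0.008  0.387] turn 0.0 rows>= 2
```

```bash
python3 -m pendant '[[[0,-0.01,0.13],0,1],[[0,-0.01,0.26],0,1],[[0,-0.01,0.387],0,1],[[0,-0.01,0.387],0,1],[[0,-0.01,0.387],0,-0.2],[[0,-0.01,0.387],0,-0.2],[[0,-0.01,0.387],0,-0.2],[[0,-0.01,0.387],0,-0.2],[[0,-0.01,0.387],0,-0.2],[[0,-0.01,0.387],0,-0.2],[[0,-0.01,0.387],0,-0.2],[[0,-0.01,0.387],0,-0.2]]' 4; python3 - <<'E'
from h import *
stat()
E
python3 -m pendant '[[[-0.03,0,-0.055],0,-1],[[-0.066,0,-0.107],0,-1],[[-0.115,0,-0.15],0,-1],[[-0.167,0,-0.18],0,-1],[[-0.21,0,-0.195],0,-1],[[-0.258,0,-0.206],0,-1],[[-0.29,0,-0.207],0,-1],[[-0.32,0,-0.207],0,-1],[[-0.36,0,-0.2],0,-1],[[-0.404,0,-0.188],0,-1],[[-0.46,0,-0.188],0,-1],[[-0.46,0,-0.175],0,-1],[[-0.46,0,-0.175],0,-1],[[-0.46,0,-0.175],0,-1]]' 3; python3 - <<'E'
from h import *
stat()
f=r.grab_frame("side");c=r.calibration("side");s,p,R,g=pose()
cv2.imwrite("pics/s6.png",f[:,:,::-1])
H,S,V=cv2.split(cv2.cvtColor(f,cv2.COLOR_RGB2HSV))
m=((H<12)|(H>172))&(S>120);m[:200]=0;m[315:]=0;m[:,:350]=0;m[:,450:]=0
print("seen",[cv2.boundingRect(k) for k in big(m,2)])
X=R[:,0];Y=R[:,1];Z=np.array([0,0,1])
for a in(.3,.6,.9,1.2,1.4,1.57):
    ax=np.cos(a)*X+np.sin(a)*Z;n=-np.sin(a)*X+np.cos(a)*Z;b=g-74*ax
    print(a,"zlow",(b-25*n)[2].round(0),"lowest rows",proj(c,[b+25*(i*n+j*Y) for i in(-1,1) for j in(-1,1)]).max(0).round(0).tolist(),"label",proj(c,g-32*ax+25*n).round(0).tolist())
for y in range(235,300,3): print(y,[tuple(int(v) for v in f[y,x]) for x in range(385,430,9)])
E
```

```text
t: 32.7
tool_pos: [628.5, -76.6, 199.2]
tool_rot: [0.007, 0.54, 0.842, 0.007]
wrist_force: [0.2, 0.3, 4.6]
width: 51.0
t 32.7 grasp [631.9 -75.8  27.3] jaw 0.43 w 51.0 F [0.2 0.3 4.6] q6 -0.66
t: 34.1
tool_pos: [675.3, -181.0, 243.2]
tool_rot: [0.007, 0.54, 0.842, 0.007]
wrist_force: [0.6, -0.3, -1.7]
width: 50.0
t 34.1 grasp [ 678.6 -180.2   71.3] jaw 0.43 w 50.0 F [ 0.6 -0.3 -1.7] q6 -0.79
seen [(390, 247, 25, 27), (404, 243, 5, 4)]
0.3 zlow 26.0 lowest rows [426.0, 278.0] label [[412.0, 257.0]]
0.6 zlow 9.0 lowest rows [424.0, 278.0] label [[412.0, 260.0]]
0.9 zlow -2.0 lowest rows [421.0, 278.0] label [[411.0, 262.0]]
1.2 zlow -7.0 lowest rows [417.0, 278.0] label [[409.0, 263.0]]
1.4 zlow -6.0 lowest rows [414.0, 277.0] label [[408.0, 264.0]]
1.57 zlow -3.0 lowest rows [411.0, 275.0] label [[407.0, 263.0]]
235 [(16, 18, 19), (23, 28, 32), (35, 41, 43), (33, 36, 39), (6, 7, 5)]
238 [(18, 20, 21), (32, 33, 37), (32, 37, 39), (10, 16, 11), (31, 33, 41)]
241 [(10, 18, 17), (6, 13, 10), (30, 34, 36), (30, 27, 27), (61, 41, 13)]
244 [(17, 17, 19), (19, 14, 17), (48, 38, 23), (51, 52, 
[... 797 characters left out ...]
48, 143, 132)]
277 [(77, 72, 67), (77, 73, 69), (105, 101, 92), (149, 141, 129), (153, 146, 133)]
280 [(79, 75, 65), (82, 77, 71), (147, 143, 128), (150, 143, 132), (152, 143, 135)]
283 [(79, 75, 69), (73, 71, 64), (154, 148, 135), (147, 141, 131), (159, 151, 138)]
286 [(102, 97, 89), (101, 98, 88), (156, 151, 141), (153, 146, 134), (158, 149, 137)]
289 [(100, 97, 87), (99, 94, 85), (155, 149, 137), (149, 140, 132), (149, 142, 133)]
292 [(96, 90, 85), (187, 178, 164), (171, 164, 150), (177, 170, 158), (171, 163, 150)]
295 [(101, 96, 88), (182, 175, 160), (170, 166, 150), (170, 163, 150), (169, 162, 149)]
298 [(102, 100, 91), (180, 172, 159), (168, 161, 149), (169, 160, 147), (174, 169, 156)]
```

```bash
python3 -m pendant '[[[0,0,0.003],0,0.35],[[0,0,0.003],0,0.35],[[0,0,0.003],0,0.35],[[0,0,0.003],0,0.35],[[0,0,0.003],0,0.35],[[0,0,0.003],0,-1],[[0,0,0.003],0,-1],[[0,0,0.003],0,-1],[[0,0,0.003],0,-1],[[0,0,0.003],0,-1],[[0,0,0.003],0,-1]]' 20; python3 - <<'E'
from h import *
stat()
f=r.grab_frame("side");c=r.calibration("side");s,p,R,g=pose()
cv2.imwrite("pics/s7.png",cv2.resize(f[210:290,360:460],None,fx=6,fy=6)[:,:,::-1])
E
```

```text
t: 35.25
tool_pos: [675.3, -180.8, 242.5]
tool_rot: [0.007, 0.54, 0.842, 0.007]
wrist_force: [-0.0, 0.2, 0.9]
width: 50.0
t 35.25 grasp [ 678.6 -180.    70.6] jaw 0.431 w 50.0 F [-0.   0.2  0.9] q6 -0.79
```

View pics/s7.png

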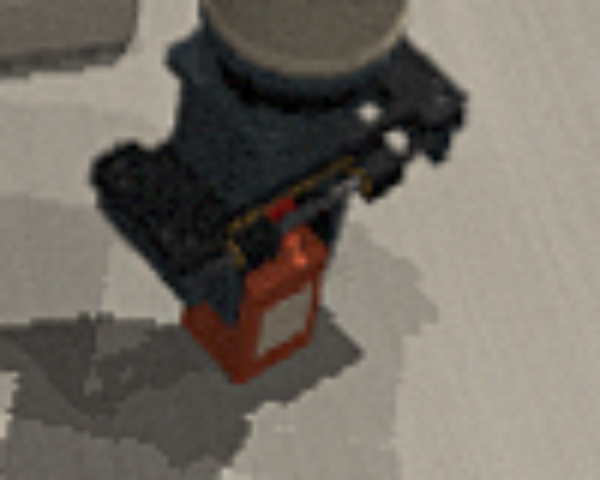

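```bash
python3 -m pendant '[[[0,0,-0.1],0,-1],[[0,0,-0.25],0,-1],[[0,0,-0.4],0,-1],[[0,0,-0.53],0,-1],[[0,0,-0.54],0,-1],[[0.15,0,-0.54],0,-1],[[0.3,0,-0.54],0,-1],[[0.45,0,-0.54],0.03,-1],[[0.6,0,-0.54],0.07,-1],[[0.7,0,-0.54],0.1,-1],[[0.7,0,-0.54],0.131,-1],[[0.7,0,-0.54],0.131,-1]]'; python3 - <<'E'
from h import *
stat();go([594,80,146.5],0.019)
E
```

```text
t: 36.5
tool_pos: [599.3, -21.7, 376.2]
tool_rot: [0.005, 0.701, 0.714, 0.008]
wrist_force: [0.2, 0.1, -1.8]
width: 49.8
t 36.5 grasp [602.3 -20.9 204.2] jaw 0.018 w 49.8 F [ 0.2  0.1 -1.8] q6 -0.16
 shift [ 0.403 -0.03   0.232] turn -0.0 rows>= 3
```

```bash
python3 -m pendant '[[[0.13,-0.01,0],0,-1],[[0.27,-0.02,0],0,-1],[[0.39,-0.03,0.01],0,-1],[[0.403,-0.03,0.08],0,-1],[[0.403,-0.03,0.16],0,-1],[[0.403,-0.03,0.2],0,-1],[[0.403,-0.03,0.22],0,-1],[[0.403,-0.03,0.232],0,-1],[[0.403,-0.03,0.235],0,-1],[[0.403,-0.03,0.235],0,-1]]'; python3 - <<'E'
from h import *
stat()
E
python3 -m pendant '[[[0,0,0],0,0.4],[[0,0,0],0,0.4],[[0,0,0],0,0.4],[[0,0,0],0,0.4],[[0,0,-0.1],0,0.4],[[0,0,-0.25],0,1],[[0,0,-0.4],0,1],[[-0.2,-0.1,-0.5],0,1],[[-0.4,-0.15,-0.55],0,1],[[-0.6,-0.2,-0.6],0,1],[[-0.8,-0.25,-0.65],0,1],[[-0.99,-0.3,-0.7],0,1],[[-0.99,-0.3,-0.7],0,1]]'; python3 - <<'E'
from h import *
stat();go([500,-330,340],-0.35)
E
```

```text
t: 37.5
tool_pos: [591.2, 78.9, 318.2]
tool_rot: [0.005, 0.701, 0.713, 0.008]
wrist_force: [1.1, 0.4, -2.1]
width: 49.7
t 37.5 grasp [594.4  79.8 146.3] jaw 0.018 w 49.7 F [ 1.1  0.4 -2.1] q6 0.01
t: 38.8
tool_pos: [516.5, -174.1, 491.9]
tool_rot: [0.006, 0.701, 0.713, 0.008]
wrist_force: [0.4, 0.5, 0.0]
width: 91.1
t 38.8 grasp [ 519.9 -173.5  319.9] jaw 0.016 w 91.1 F [0.4 0.5 0. ] q6 -0.46
 shift [-0.624 -0.088 -0.084] turn 0.116 rows>= 4
```

```bash
python3 -m pendant '[[[-0.13,-0.02,-0.02],0.03,1],[[-0.26,-0.04,-0.04],0.06,1],[[-0.4,-0.06,-0.06],0.09,1],[[-0.52,-0.088,-0.084],0.116,1],[[-0.55,-0.088,-0.084],0.116,1],[[-0.55,-0.088,-0.084],0.116,1]]'; python3 - <<'E'
from h import *
stat()
f=r.grab_frame("wrist");c=r.calibration("wrist");np.save("w5c.npy",c,allow_pickle=True)
cv2.imwrite("pics/w5raw.png",f[:,:,::-1])
g=r.grab_frame("top");cv2.imwrite("pics/top2.png",g[:,:,::-1])
a=cv2.resize(f[:230],(640,230));b=cv2.resize(g[130:225,205:345],None,fx=3.4,fy=3.4)[:,:640]
o=np.zeros((230+b.shape[0],640,3),np.uint8);o[:230]=a;o[230:,:b.shape[1]]=b
cv2.imwrite("pics/w5.png",o[:,:,::-1])
E
```

```text
t: 39.4
tool_pos: [496.0, -312.8, 511.8]
tool_rot: [0.004, 0.819, 0.574, 0.009]
wrist_force: [-0.5, -0.2, 1.1]
width: 91.4
t 39.4 grasp [ 499.5 -312.2  339.9] jaw -0.349 w 91.4 F [-0.5 -0.2  1.1] q6 -0.32
```

View pics/w5.png

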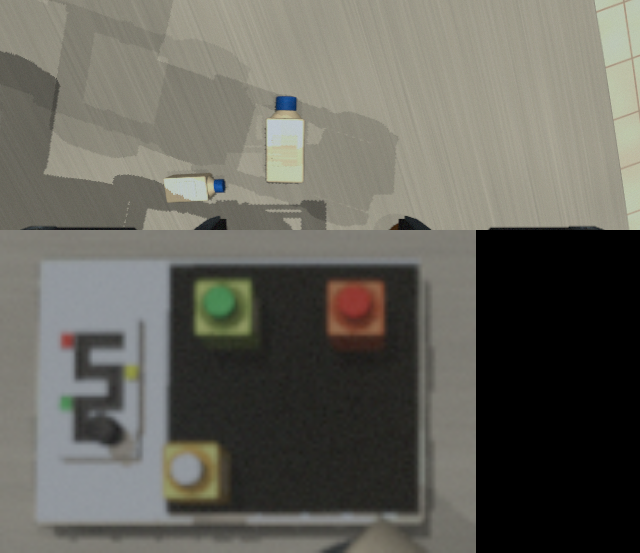

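```bash
python3 - <<'E'
from h import *
c=r.calibration("top")
D=np.array([531,141]);Rm=np.array([[1,.019],[-.019,1]])
for n,(x,y) in dict(green=(219,301),red=(354,302),amber=(187,469)).items():
    px=(205+x/3.4,130+(y-230)/3.4);P=onz(c,px,187)[0];print(n,P.round(1),"local",(Rm@(P[:2]-D)).round(1))
c=np.load("w5c.npy",allow_pickle=True).item();f=cv2.imread("pics/w5raw.png")
H,S,V=cv2.split(cv2.cvtColor(f,cv2.COLOR_BGR2HSV))
z=np.zeros_like(H);z[90:115,270:302]=((H>100)&(H<130)&(S>120))[90:115,270:302];M=cv2.moments(big(z)[0]);q=(M['m10']/M['m00'],M['m01']/M['m00'])
C=onz(c,q,25)[0]
E=onz(c,[(267,118.5),(303,118.5),(303,182),(266,182)],50);print(q,C,E.round(1))
L=E.mean(0);a=(C-L)[:2];yaw=np.arctan2(a[1],a[0]);u=a/np.linalg.norm(a);print("L",L,"len",np.linalg.norm(a),"jaw",yaw-np.pi/2)
G=L[:2]+32*u;print(G);go([*G,100],yaw-np.pi/2)
E
```

```text
green [592.  199.5 187. ] local [62.1 57.4]
red [593.3  80.7 187. ] local [ 61.2 -61.5]
amber [443.2 223.  187. ] local [-86.2  83.6]
(285.5729847494553, 102.93100944081336) [ 501.96949432 -213.28810656   25.        ] [[ 473.8 -225.    50. ]
 [ 516.9 -240.7   50. ]
 [ 488.4 -317.7   50. ]
 [ 442.2 -300.8   50. ]]
L [ 480.3288293  -271.04278184   50.        ] len 61.67593452137421 jaw -0.35850745142447793
[ 491.55689234 -241.07729168]
 shift [ 0.24  -0.141  0.959] turn 0.004 rows>= 5
```

```bash
python3 -m pendant '[[[0.08,-0.05,0.1],0,1],[[0.16,-0.1,0.25],0,1],[[0.24,-0.141,0.4],0,1],[[0.24,-0.141,0.55],0,1],[[0.24,-0.141,0.7],0,1],[[0.24,-0.141,0.85],0,1],[[0.24,-0.141,0.85],0,1],[[0.24,-0.141,0.85],0,1]]'; python3 - <<'E'
from h import *
stat();go([491.6,-241,27],-0.358)
E
```

```text
t: 40.3
tool_pos: [488.0, -241.1, 299.9]
tool_rot: [0.003, 0.818, 0.575, 0.009]
wrist_force: [0.3, 0.5, 0.3]
width: 91.0
t 40.3 grasp [ 491.3 -240.3  128. ] jaw -0.346 w 91.0 F [0.3 0.5 0.3] q6 -0.24
 shift [-0.006 -0.004  0.404] turn 0.004 rows>= 3
```

```bash
python3 -m pendant '[[[0,0,0.13],0,1],[[-0.005,0,0.26],0.004,1],[[-0.005,-0.004,0.404],0.004,1],[[-0.005,-0.004,0.404],0.004,1],[[-0.005,-0.004,0.404],0.004,-0.2],[[-0.005,-0.004,0.404],0.004,-0.2],[[-0.005,-0.004,0.404],0.004,-0.2],[[-0.005,-0.004,0.404],0.004,-0.2],[[-0.005,-0.004,0.404],0.004,-0.2],[[-0.005,-0.004,0.404],0.004,-0.2],[[-0.005,-0.004,0.404],0.004,-0.2],[[-0.005,-0.004,0.404],0.004,-0.2]]' 4; python3 -c "
from h import *
stat()"
python3 -m pendant '[[[-0.03,0,-0.055],0,-1],[[-0.066,0,-0.107],0,-1],[[-0.115,0,-0.15],0,-1],[[-0.167,0,-0.18],0,-1],[[-0.21,0,-0.195],0,-1],[[-0.258,0,-0.206],0,-1],[[-0.29,0,-0.207],0,-1],[[-0.32,0,-0.207],0,-1],[[-0.36,0,-0.2],0,-1],[[-0.404,0,-0.188],0,-1],[[-0.46,0,-0.188],0,-1],[[-0.46,0,-0.175],0,-1],[[-0.46,0,-0.175],0,-1],[[-0.46,0,-0.175],0,-1]]' 3; python3 - <<'E'
from h import *
stat()
f=r.grab_frame("side");c=r.calibration("side");s,p,R,g=pose()
cv2.imwrite("pics/s8.png",cv2.resize(f[240:350,280:400],None,fx=6,fy=6)[:,:,::-1])
q=proj(c,g)[0];print(q)
H,S,V=cv2.split(cv2.cvtColor(f,cv2.COLOR_RGB2HSV))
x0,y0=q.astype(int)
m=(V>55)&(H>8)&(H<32)&(S>20);z=np.zeros_like(m)
X=R[:,0];Y=R[:,1];Z=np.array([0,0,1])
for a in(.3,.6,.9,1.2,1.4,1.57):
    ax=np.cos(a)*X+np.sin(a)*Z;n=-np.sin(a)*X+np.cos(a)*Z;b=g-74*ax
    print(a,"corners",proj(c,[b+25*(i*n+j*Y) for i in(-1,1) for j in(-1,1)]).round(0).tolist())
E
```

```text
t: 41.5
tool_pos: [488.7, -241.6, 199.1]
tool_rot: [0.004, 0.822, 0.57, 0.009]
wrist_force: [0.8, -0.1, 5.1]
width: 50.5
t 41.5 grasp [ 492.  -240.9   27.2] jaw -0.358 w 50.5 F [ 0.8 -0.1  5.1] q6 -0.23
t: 42.9
tool_pos: [447.5, -349.3, 241.4]
tool_rot: [0.003, 0.822, 0.57, 0.009]
wrist_force: [-0.8, 0.0, -1.1]
width: 50.4
t 42.9 grasp [ 450.7 -348.5   69.5] jaw -0.358 w 50.4 F [-0.8  0.  -1.1] q6 -0.43
[338.24881973 309.40222828]
0.3 corners [[325.0, 336.0], [342.0, 339.0], [324.0, 332.0], [342.0, 335.0]]
0.6 corners [[326.0, 333.0], [343.0, 336.0], [324.0, 335.0], [342.0, 339.0]]
0.9 corners [[327.0, 329.0], [344.0, 332.0], [324.0, 336.0], [342.0, 339.0]]
1.2 corners [[329.0, 323.0], [346.0, 326.0], [326.0, 334.0], [343.0, 337.0]]
1.4 corners [[330.0, 318.0], [347.0, 321.0], [326.0, 331.0], [344.0, 334.0]]
1.57 corners [[331.0, 313.0], [348.0, 316.0], [327.0, 328.0], [344.0, 332.0]]
```

Same procedure: release, regrip, then view once.

```bash
python3 -m pendant '[[[0,0,0],0,0.35],[[0,0,0],0,0.35],[[0,0,0],0,0.35],[[0,0,0],0,0.35],[[0,0,0],0,0.35],[[0,0,0],0,0.35],[[0,0,0],0,-1],[[0,0,0],0,-1],[[0,0,0],0,-1],[[0,0,0],0,-1],[[0,0,0],0,-1],[[0,0,0],0,-1]]' 20; python3 - <<'E'
from h import *
stat()
f=r.grab_frame("side");c=r.calibration("side");s,p,R,g=pose()
cv2.imwrite("pics/s9.png",cv2.resize(f[260:350,290:390],None,fx=6,fy=6)[:,:,::-1])
E
```

```text
t: 44.15
tool_pos: [447.5, -349.1, 241.5]
tool_rot: [0.003, 0.822, 0.57, 0.009]
wrist_force: [-0.5, -0.3, 1.6]
width: 50.1
t 44.15 grasp [ 450.7 -348.3   69.5] jaw -0.358 w 50.1 F [-0.5 -0.3  1.6] q6 -0.43
```

View pics/s9.png

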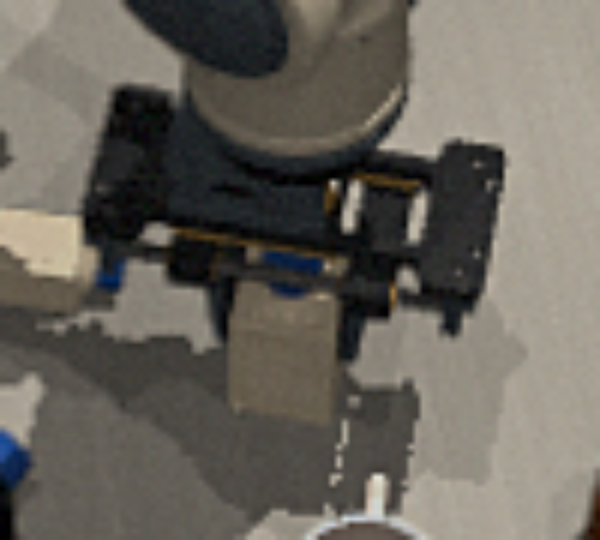

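```bash
python3 -m pendant '[[[0,0,-0.1],0,-1],[[0,0,-0.25],0,-1],[[0,0,-0.4],0,-1],[[0,0,-0.54],0,-1],[[0.1,0,-0.55],0,-1],[[0.25,0.03,-0.55],0,-1],[[0.4,0.06,-0.55],-0.03,-1],[[0.55,0.09,-0.55],-0.06,-1],[[0.7,0.12,-0.55],-0.09,-1],[[0.85,0.15,-0.55],-0.12,-1],[[0.9,0.15,-0.55],-0.12,-1]]'; python3 - <<'E'
from h import *
stat();go([470,78,146],0.019);go([470,78,205],0.019)
E
```

```text
t: 45.3
tool_pos: [560.1, -149.5, 381.8]
tool_rot: [0.005, 0.698, 0.716, 0.009]
wrist_force: [0.3, 0.0, -2.7]
width: 49.9
t 45.3 grasp [ 563.4 -148.5  209.9] jaw 0.024 w 49.9 F [ 0.3  0.  -2.7] q6 -0.4
 shift [ 0.914 -0.356  0.254] turn 0.002 rows>= 6
 shift [ 0.915 -0.352  0.018] turn 0.002 rows>= 5
```

```bash
python3 -m pendant '[[[0.1,-0.12,0],0,-1],[[0.2,-0.25,0],0,-1],[[0.34,-0.355,0],0,-1],[[0.5,-0.355,0],0,-1],[[0.65,-0.355,0],0,-1],[[0.8,-0.355,0],0,-1],[[0.9,-0.355,0.02],0,-1],[[0.914,-0.355,0.1],0,-1],[[0.914,-0.355,0.18],0,-1],[[0.914,-0.355,0.22],0,-1],[[0.914,-0.355,0.24],0,-1],[[0.914,-0.355,0.252],0,-1],[[0.914,-0.355,0.258],0,-1],[[0.914,-0.355,0.26],0,-1]]'; python3 - <<'E'
from h import *
stat()
E
```

```text
t: 46.7
tool_pos: [467.2, 76.9, 316.8]
tool_rot: [0.005, 0.698, 0.716, 0.009]
wrist_force: [-1.2, -1.5, 5.6]
width: 49.9
t 46.7 grasp [470.6  77.9 144.8] jaw 0.024 w 49.9 F [-1.2 -1.5  5.6] q6 0.01
```

Contact felt. Release, retreat upward, and check numerically from the top.

```bash
python3 -m pendant '[[[0,0,0],0,0.4],[[0,0,0],0,0.4],[[0,0,0],0,0.4],[[0,0,0],0,0.4],[[0,0,-0.1],0,0.4],[[0,0,-0.25],0,1],[[0,0,-0.4],0,1],[[0,0,-0.55],0,1],[[-0.1,0,-0.7],0,1],[[-0.25,0,-0.7],0,1],[[-0.4,0,-0.7],0,1],[[-0.5,0,-0.7],0,1],[[-0.5,0,-0.7],0,1]]'; python3 - <<'E'
from h import *
stat()
np.set_printoptions(suppress=True)
def scan():
    D=np.array([531,141]);Rm=np.array([[1,.019],[-.019,1]])
    for cam in("top","wrist"):
        c=r.calibration(cam);f=r.grab_frame(cam);cv2.imwrite(f"pics/z_{cam}.png",f[:,:,::-1])
        H,S,V=cv2.split(cv2.cvtColor(f,cv2.COLOR_RGB2HSV))
        ex=[(466,202),(592,204),(594,80),(470,78)]
        pr=proj(c,[[460,160,140]])
        hull=proj(c,[[x,y,187] for x in(395,670) for y in(0,290)]);x0,y0=np.maximum(hull.min(0),0).astype(int);x1,y1=hull.max(0).astype(int)
        roi=np.zeros_like(H,bool);roi[y0:y1,x0:x1]=1
        for n,m in dict(white=(S<45)&(V>110),red=((H<6)|(H>174))&(S>150),green=(H>50)&(H<80)&(S>110),blue=(H>105)&(H<125)&(S>120)).items():
            for k in big(m&roi,3):
                A=cv2.contourArea(k)
                if A<20 or A>1500: continue
                M=cv2.moments(k);P=onz(c,(M['m10']/M['m00'],M['m01']/M['m00']),187)[0];print(cam,n,A,"local",(Rm@(P[:2]-D)).round(1))
scan()
E
```

```text
t: 48.0
tool_pos: [466.8, -51.4, 491.1]
tool_rot: [0.005, 0.699, 0.715, 0.009]
wrist_force: [0.9, 0.3, 1.0]
width: 91.1
t 48.0 grasp [470.2 -50.5 319.2] jaw 0.021 w 91.1 F [0.9 0.3 1. ] q6 -0.26
top white 224.5 local [-63.3 -62.8]
top white 133.0 local [ -11.2 -131.2]
top red 61.0 local [ 61.5 -60.3]
top green 32.5 local [62.7 58.4]
top blue 36.0 local [-61.6 -61.5]
wrist red 1145.5 local [ 58.5 -62.6]
wrist blue 977.0 local [-61.5 -62.7]
```

```bash
python3 -m pendant '[[[0.15,0,0.02],0,1],[[0.3,0,0.03],0,1],[[0.45,0,0.04],0,1],[[0.6,0,0.04],0,1],[[0.75,0.01,0.04],0,1],[[0.9,0.02,0.04],0,1],[[0.99,0.02,0.04],0,1],[[0.99,0.02,0.04],0,1]]'; python3 - <<'E'
from h import *
stat();go([484.8,310,240],0.019);go([484.8,310,122],0.019)
f=r.grab_frame("wrist");c=r.calibration("wrist");cv2.imwrite("pics/w7.png",f[:,:,::-1])
H,S,V=cv2.split(cv2.cvtColor(f,cv2.COLOR_RGB2HSV))
q=proj(c,[[484.6,309.9,138],[484.6,309.9,98]]);print("knob expected",q)
x,y=q.mean(0).astype(int)
m=np.zeros_like(V,bool);m[max(y-45,0):y+40,x-45:x+45]=(V<50)[max(y-45,0):y+40,x-45:x+45]
for k in big(m,2): print(cv2.boundingRect(k),cv2.contourArea(k))
E
```

```text
t: 48.9
tool_pos: [465.4, 201.7, 482.3]
tool_rot: [0.005, 0.698, 0.717, 0.009]
wrist_force: [-0.3, 0.1, -0.0]
width: 91.4
t 48.9 grasp [468.7 202.9 310.4] jaw 0.027 w 91.4 F [-0.3  0.1 -0. ] q6 0.26
 shift [0.425 0.07  0.286] turn 0.002 rows>= 3
 shift [0.422 0.061 0.757] turn 0.002 rows>= 5
knob expected [[329.84115035  75.51021742]
 [327.0981397   80.7900456 ]]
(315, 72, 27, 23) 87.0
(357, 54, 2, 22) 6.0
```

```bash
python3 -m pendant '[[[0.14,0.02,0],0,1],[[0.28,0.04,0],0,1],[[0.42,0.065,0.1],0.002,1],[[0.424,0.063,0.25],0.002,1],[[0.423,0.062,0.4],0.002,1],[[0.422,0.061,0.55],0.002,1],[[0.422,0.061,0.68],0.002,1],[[0.422,0.061,0.757],0.002,1],[[0.422,0.061,0.757],0.002,-1],[[0.422,0.061,0.757],0.002,-1],[[0.422,0.061,0.757],0.002,-1],[[0.422,0.061,0.757],0.002,-1],[[0.422,0.061,0.757],0.002,-1],[[0.422,0.061,0.757],0.002,-1],[[0.422,0.061,0.757],0.002,-1],[[0.422,0.061,0.757],0.002,-1],[[0.422,0.061,0.757],0.002,-1],[[0.422,0.061,0.757],0.002,-1],[[0.422,0.061,0.757],0.002,-1]]' 20; python3 - <<'E'
from h import *
stat()
def P(u,v): return [484.6+u-.019*v,309.9+.019*u+v,122]
for u,v in((0,0),(0,32),(30,32)): go(P(u,v),None,(u,v))
E
```

```text
t: 50.85
tool_pos: [481.5, 307.4, 294.0]
tool_rot: [0.005, 0.7, 0.714, 0.009]
wrist_force: [0.4, -0.4, 2.9]
width: 27.6
t 50.85 grasp [484.8 308.4 122. ] jaw 0.02 w 27.6 F [ 0.4 -0.4  2.9] q6 0.45
(0, 0) shift [ 0.006 -0.001  0.   ] turn 0.0 rows>= 1
(0, 32) shift [ 0.134 -0.     0.001] turn 0.0 rows>= 1
(30, 32) shift [0.134 0.12  0.003] turn 0.0 rows>= 1
```

```bash
python3 -m pendant '[[[0.065,0,0],0,-1],[[0.134,0,0],0,-1],[[0.134,0,0],0,-1],[[0.134,0.06,0],0,-1],[[0.134,0.12,0],0,-1],[[0.134,0.12,0],0,-1],[[0.134,0.12,0],0,-1],[[0.134,0.12,0],0,-1],[[0.134,0.12,0],0,-1],[[0.134,0.12,0],0,-1],[[0.134,0.12,0],0,-1],[[0.134,0.12,0],0,-1],[[0.134,0.12,0],0,-1],[[0.134,0.12,0],0,-1],[[0.134,0.12,0],0,-1],[[0.134,0.12,0],0,-1],[[0.134,0.12,0],0,-1],[[0.134,0.12,0],0,-1],[[0.134,0.12,0],0,-1],[[0.134,0.12,0],0,-1]]'; python3 - <<'E'
from h import *
stat()
def P(u,v): return [484.6+u-.019*v,309.9+.019*u+v,122]
for u,v in((30,32),(30,0),(60,0)): go(P(u,v),None,(u,v))
E
python3 -m pendant '[[[0,0,0],0,-1],[[0,0,0],0,-1],[[0,0,0],0,-1],[[0,0,0],0,-1],[[0,0,0],0,-1],[[0,0,0],0,-1],[[0,0,0],0,-1],[[0,0,0],0,-1],[[0,0,0],0,-1],[[0,0,0],0,-1],[[0,0,0],0,-1],[[0,0,0],0,-1]]'
```

```text
t: 52.85
tool_pos: [510.8, 341.4, 294.7]
tool_rot: [0.005, 0.7, 0.714, 0.009]
wrist_force: [-1.8, 0.6, -11.7]
width: 27.6
t 52.85 grasp [514.  342.4 122.7] jaw 0.02 w 27.6 F [ -1.8   0.6 -11.7] q6 0.48
(30, 32) shift [0.    0.    0.003] turn 0.0 rows>= 1
(30, 0) shift [-0.128 -0.     0.002] turn 0.0 rows>= 1
(60, 0) shift [-0.128  0.12   0.004] turn 0.0 rows>= 1
t: 54.05
tool_pos: [510.8, 341.4, 294.6]
tool_rot: [0.005, 0.7, 0.714, 0.009]
wrist_force: [-1.5, 1.2, -11.3]
width: 27.8
```

```bash
python3 -m pendant '[[[-0.065,0,0.003],0,-1],[[-0.128,0,0.003],0,-1],[[-0.128,0,0.003],0,-1],[[-0.128,0.06,0.003],0,-1],[[-0.128,0.12,0.004],0,-1],[[-0.128,0.12,0.004],0,-1],[[-0.128,0.12,0.004],0,-1],[[-0.128,0.12,0.004],0,-1],[[-0.128,0.12,0.004],0,-1],[[-0.128,0.12,0.004],0,-1]]'; python3 -c "
from h import *
stat()"
python3 -m pendant '[[[0,0,0],0,0],[[0,0,0],0,0.2],[[0,0,0],0,0.5],[[0,0,0],0,0.5],[[0,0,0],0,0.5],[[0,0,-0.05],0,0.5],[[0,0,-0.15],0,0.5],[[0,0,-0.3],0,1],[[0,0,-0.45],0,1],[[0,0,-0.6],0,1],[[0,0,-0.7],0,1],[[-0.2,0,-0.75],0,1],[[-0.4,0,-0.75],0,1],[[-0.6,0,-0.75],0,1],[[-0.6,0,-0.75],0,1]]'; python3 - <<'E'
from h import *
stat()
c=r.calibration("wrist");f=r.grab_frame("wrist");cv2.imwrite("pics/w8.png",f[:,:,::-1])
V=f.max(2)
for nm,X in(("yellow slot",[544.6,311]),("green",[514,342.5]),("red",[574,343.5])):
    q=proj(c,[[*X,138],[*X,98]]).round(0);x,y=q[0].astype(int);print(nm,q.tolist(),"mean V at top",f[y-4:y+5,x-4:x+5].mean().round(0) if y>5 else None)
y0=int(proj(c,[[544.6,311,138]])[0,1]);m=np.zeros_like(V,bool);m[max(y0-40,0):y0+40,200:420]=(V<40)[max(y0-40,0):y0+40,200:420]
for k in big(m,3):print(cv2.boundingRect(k),cv2.contourArea(k))
E
```

```text
t: 55.05
tool_pos: [541.2, 310.1, 294.2]
tool_rot: [0.005, 0.7, 0.714, 0.009]
wrist_force: [1.9, -2.9, -0.7]
width: 27.3
t 55.05 grasp [544.4 311.1 122.3] jaw 0.02 w 27.3 F [ 1.9 -2.9 -0.7] q6 0.41
t: 56.55
tool_pos: [540.5, 154.5, 482.2]
tool_rot: [0.005, 0.701, 0.713, 0.009]
wrist_force: [-0.1, 0.5, -0.0]
width: 91.1
t 56.55 grasp [543.9 155.3 310.2] jaw 0.016 w 91.1 F [-0.1  0.5 -0. ] q6 0.16
yellow slot [[313.0, 18.0], [312.0, 30.0]] mean V at top 81.0
green [[278.0, -22.0], [281.0, -5.0]] mean V at top None
red [[348.0, -22.0], [343.0, -5.0]] mean V at top None
(298, 19, 28, 23) 227.5
(298, 14, 1, 4) 0.0
(326, 20, 1, 1) 0.0
```

```bash
python3 -m pendant '[[[-0.15,0,0],0,1],[[-0.3,0,0],0,1],[[-0.45,0,0],0,1],[[-0.6,0,0],0,1],[[-0.75,0,0],0,1],[[-0.85,0,0],0,1],[[-0.85,0,0],0,1],[[-0.85,0,0],0,1]]'; python3 - <<'E'
from h import *
stat()
D=np.array([531,141]);Rm=np.array([[1,.019],[-.019,1]])
for cam in("top","wrist"):
    c=r.calibration(cam);f=r.grab_frame(cam);cv2.imwrite(f"pics/zz_{cam}.png",f[:,:,::-1])
    H,S,V=cv2.split(cv2.cvtColor(f,cv2.COLOR_RGB2HSV))
    for n,X,m in(("amber body",(443,223),(H>15)&(H<33)&(S>90)),("amber cap",(443,223),(S<60)&(V>95)),("red cap",(593,80),((H<6)|(H>174))&(S>150)),("green cap",(592,200),(H>50)&(H<85)&(S>110)),("blue cap",(470,78),(H>105)&(H<125)&(S>120)),("knob",(544.6,311),(V<45))):
        z=138 if n=="knob" else 159 if "body" in n else 187
        q=proj(c,[*X,z])[0].astype(int);w=(14 if "body" in n else 9) if cam=="top" else 34
        y0=max(q[1]-w,0);roi=np.zeros_like(m);roi[y0:max(q[1]+w,0),max(q[0]-w,0):q[0]+w]=1
        ks=big(m&roi)
        if not ks: print(cam,n,"none");continue
        M=cv2.moments(ks[0]);
        if M['m00']==0: continue
        P=onz(c,(M['m10']/M['m00'],M['m01']/M['m00']),z)[0];print(cam,n,M['m00'],"world",P.round(0)[:2],"local",(Rm@(P[:2]-D)).round(1))
E
```

```text
t: 57.4
tool_pos: [544.2, -55.5, 481.3]
tool_rot: [0.005, 0.701, 0.713, 0.009]
wrist_force: [-0.5, 1.0, 0.1]
width: 91.5
t 57.4 grasp [547.7 -54.4 309.4] jaw 0.016 w 91.5 F [-0.5  1.   0.1] q6 -0.23
top amber body 145.0 world [442. 214.] local [-87.3  74.3]
top amber cap 63.0 world [445. 225.] local [-84.9  85.7]
top red cap 61.5 world [593.  81.] local [ 61.3 -60.7]
top green cap 34.5 world [592. 200.] local [61.9 57.8]
top blue cap 35.0 world [470.  78.] local [-61.9 -61.5]
top knob 11.5 world [530. 301.] local [  2.3 159.6]
wrist amber body none
wrist amber cap none
wrist red cap 1162.0 world [593.  79.] local [ 60.9 -62.9]
wrist green cap none
wrist blue cap 1180.5 world [473.  76.] local [-59.2 -63.4]
wrist knob none
```

```bash
python3 -c "
from h import *
r.hand_in();print(r.sense()['t'])"
```

```text
the job is handed in; nothing more can be done
the job is handed in; nothing more can be done
```

The job is handed in at about 57 s of the 210 s allowed. The lever went from red back to neutral. All four bottles (amber, brick-red, olive-green, cream) were stood on the deck and let go. I then held the lever in green for about 2.7 s and left it in yellow, released.

**Bottles, last checks**
- The top camera put the caps, in deck millimetres, at:

| Bottle | x | y |
|---|---|---|
| red | 61 | -61 |
| green | 62 | 58 |
| cream | -62 | -62 |
| amber | -85 | 86 |

- The limit is ±105 mm. The wrist camera agreed within about 3 mm for red and cream. It could not see amber or green from its last position, so those two rest on the top camera alone.
- Amber was set at (-62, 62) and later found at about (-86, 84). It was either jolted aside or bumped. It still stood with its whole base on the deck, so I left it.

**Lever, last checks**
- The knob was released at about (544, 311), against a slot estimate of (544.6, 311), and a wrist picture right afterwards agreed.
- The last top-camera colour check on the knob disagreed: it gave (530, 301). It had picked up only 11 pixels, so I took it as shadow or slot rather than the knob.

**Mishaps**
- Amber dropped from the light grip once on the counter and landed upright.
- I never checked the bowl, mug and jar individually at the end. No arm move came close to them, and the pictures I viewed showed the jar and mug standing.

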